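# Slide the transformer under the burn-in bridge and pin it

## Task

Slide the transformer carriage along the bench, without lifting it, into the burn-in dock and under its blue bridge until it sits fully home, and press it firmly but gently against the end stop for a moment (about 15 N, no ramming). Then lock it by putting the red-handled pin fully down through the yellow bar and the carriage's hole, and let go. Leave the other things on the bench where they are.

Things in the scene. Friction and masses are not known exactly. Their poses are not given: they have to be found in the camera images.
- carriage: Loose steel carriage (0.5 to 1 kg) with a squat black transformer. Origin: centre of underside; +x = leading end. Plate 120 (x) x 84 (y) x 12 mm thick. Trailing end (x = -60) has an upturned lip, 84 wide, 30 tall, 6 thick. Transformer 54 (x) x 66 (y) mm, x -43 to +11, top at z = 58. From x = +20 on a bare tongue with a vertical 14 mm through hole at x = +42, y = 0.
- carriage_hole (a point): Centre of the hole in the carriage's tongue, at the plate's top face (12 mm above its underside); axes as the carriage.
- push_face (a point): Middle of the outer face of the carriage's trailing lip, 15 mm above the underside. When home it lies at dock x = -20 mm, 15 mm in under the bridge's near edge.
- dock: Fixed burn-in dock, no floor. Origin: on the bench, mid-channel under the bridge's middle; +x = the way the carriage travels (roughly world +y). Channel 88 mm wide between aluminium rails (8 thick, 16 tall, 25 tall past x = +70) from x = -60; before it wings flare to a mouth about 115 mm wide at x = -113. Steel end stop: face at x = +100, 25 mm tall, for the carriage's leading end.
- bridge_edge (a point): On the dock's blue bridge: middle of the lower near edge (dock x = -35 mm), 75 mm above the bench. The bridge spans dock x -35 to +35, 108 mm wide; its posts leave the 88 mm gap; top plate 8 mm thick, small fittings on it up to 91 mm above the bench. Axes as the dock.
- dock_hole (a point): Centre of the vertical 13 mm through hole in the yellow clevis bar (dock x = +82 mm, y = 0), at the bar's top face, 25 mm above the bench; axes as the dock. The bar crosses the channel from dock x = +70 to +98, underside 15 mm above the bench. The carriage's hole lies under it when the carriage is home.
- pin: Loose steel retaining pin, upright. Origin: its tip; z up along it. Shank 10 mm thick, 24 mm long with a tapered tip, then a collar 22 mm wide (z = 24 to 28), then a red square grip 16 x 16 mm, z = 28 to 62. At the start its collar rests on the grey stand. Fully down, the collar rests on the yellow bar.
- pin_stand: Fixed grey block 44 x 44 x 30 mm with a 14 mm hole, holding the pin. Origin: centre of its underside.
- pump: Silver desoldering pump lying down, 198 x 22 mm. Bystander. Origin on its underside.
- hex_driver: Cobalt-blue hex driver lying down, 170 mm long, handle 20 mm thick. Bystander. Origin on its underside.
- battery_door: Bone-white battery door of a remote, 62 x 38 x 5 mm, flat on the bench. Bystander. Origin on its underside.
- remote: Black remote control, 165 x 46 x 18 mm. Bystander. Origin on its underside.
- lnb: White and grey dish receiver head standing on its round mouth, 60 mm across, 55 mm tall. Bystander. Origin on its underside.
- screw_tray: Orange two-bay tray, 80 x 60 x 22 mm. Bystander. Origin on its underside.

How it is judged:
On the way, in this order (a step that is already met when the one before it is completed fails the run):
1. the carriage is fully home (within 3.5 mm, flat and square in the channel) and pressed on the dock with over 6 N (x of carriage_hole in the frame of dock_hole between -0.0035 and 0.003 m and horizontal distance between carriage_hole and dock_hole below 0.005 m and angle between the x axis of carriage and the x axis of dock, either way round below 0.08 rad and height (world z) of carriage_hole below 0.018 m and contact force between carriage and dock above 6 N), for 0.15 s.
2. the pin is fully down through the bar and the carriage (x of carriage_hole in the frame of dock_hole between -0.0035 and 0.003 m and horizontal distance between carriage_hole and dock_hole below 0.005 m and angle between the x axis of carriage and the x axis of dock, either way round below 0.08 rad and height (world z) of carriage_hole below 0.018 m and height (world z) of pin below 0.006 m and horizontal distance between pin and dock_hole below 0.0045 m and horizontal distance between pin and carriage_hole below 0.006 m and angle between pin's own z axis and vertical below 0.15 rad), for 0.2 s.
At the end, for the whole second after the job is handed in: Carriage flat and square (0.08 rad) against the stop: within 3.5 mm along the channel, hole within 5 mm of the bar's hole. Pin upright (0.15 rad) fully down through both holes: tip under 6 mm above the bench, within 4.5 mm of the bar hole's centre. Both at rest and released (all of step 2 and linear speed of each of carriage, pin below 0.02 m/s and contact force between the fingers and pin below 0.1 N and contact force between the fingers and carriage below 0.1 N); the robot touches nothing.
It fails at once if the carriage is lifted (its hole more than 15 mm above its height on the bench) or tipped (over 0.2 rad) (height (world z) of carriage_hole above 0.027 m or angle between carriage's own z axis and vertical above 0.2 rad).
It fails at once if the carriage is rammed into the dock (over 40 N) (contact force between carriage and dock above 40 N).
It fails at once if a bystander is moved by more than 25 mm (distance of any of pump, hex_driver, battery_door, remote, lnb, screw_tray from where it was at the start of the episode above 0.025 m).
It also fails if it takes over 64 s, if anything falls off the work surface, if the arm or the gripper's body presses on something with over 40 N, if the wrist force passes 120 N, or if a joint passes its speed limit or range.

## Robot

A 6-joint arm with a two-finger parallel gripper is mounted at the origin on the work surface. World frame = base frame: x ahead of the robot, y to its left, z up, the work surface at z = 0. Lengths are in m, angles in rad, forces in N, time in s.
With the tool pointing down it reaches from about 0.375 to 0.9 m from the base axis. Payload 3.1 kg.
Tool frame: the origin (TCP) lies at the very end of the fingers, on their centre line; the grasp point (between the pads) lies 19 mm behind it; z points along the fingers, y is the line along which they close (so a half turn about z gives the same grasp; the last joint's range is limited). The gripper opens to 85 mm and grips with 20 to 120 N. Pads are 22 mm wide; open, the fingers measure 114 mm over their backs; the gripper's body (76 mm by 85 mm) begins 54 mm behind the grasp point. The pads swing forward as they close: fully open they stand 13 mm farther back than shut.
Start: joints at [-1.383, 0.527, 1.433, -0, 1.181, -0.178], TCP at [0.224, -0.583, 0.231] pointing down, gripper open.
Joint ranges: [-3.08, 3.08], [-0.75, 2.2], [0.22, 2.44], [-1.43, 4.57], [0, 2.65], [-2.85, 2.85]. Speed limits (rad/s): [2.79, 2.79, 3.14, 3.14, 3.14, 3.14].

## Interface

Orientations are given as a unit quaternion [x, y, z, w].
In Python, from station import manip, vision gives the robot as it stands.
- The arm moves only by the tool drive_tool, never from a script. Its argument "deltas" is a list that holds one entry, the list of rows, each a list of 4 numbers: the shift along the tool's x, y, z in mm, then the turn about the tool's z in rad. A call has 1 to 5 rows; each row is the pose to reach, as a shift and turn from the pose commanded when the call began, along the tool's axes at that moment; what a row does not reach only later rows make up. A row lasts 1/12 s, in which the tool goes at most 41.7 mm and 7.16 degrees, less where a joint would pass 70% of its speed; a pose out of reach is approached as far as the arm can. A call with a gripper value outside its range is refused whole. "jaw" is the finger opening in mm, from 0 to 85.4, set as the call begins (left out, the last holds). The fingers move at their own pace and stop on an object; "force" is the grip in N (left out, the last holds). Time passes only in rows, so rows that repeat a pose let the fingers close. It gives the time, the measured TCP pose, the force, the opening and the grip force at its end, in the units of the state.
- manip.sense(): the state, without advancing time (a new reading comes with each control period).
- vision.snapshot(name): name is "side" or "top" or "wrist"; returns the picture (400x640x3 uint8, red, green, blue); there is no depth.
- vision.camera_model(name): a dict with "camera_matrix" (3x3 intrinsics, pixels), "D" ([k1, k2, p1, p2, k3] as OpenCV has them; the pictures are not rectified), "rvec" (rotation vector, rad) and "tvec" (3), from world to camera coordinates, as OpenCV has them. Camera axes: x right, y down, z forward; pixel columns grow to the right and rows downward; lengths in m; the calibration is good to about 2 mm. A picture is of the moment at which its call begins: read the wrist's pose just before it. camera_model takes no time and is no camera call; for the wrist camera it gives the pose at the moment of the call.
- manip.sign_off(): hands the job in; it is judged then, once.
The state is a dict: "t": time; "q": joint angles; "qd": joint speeds; "tau": joint torques, N m; "tcp_pos": TCP position; "tool_rot": TCP orientation; "force": force on the tool from outside, world axes, zero at the start; "ft_torque": the same for the moment, N m; "finger_gap": opening from 0.0 (shut) to 1.0 (fully open); "gripper_force": force on a finger pad.
Only numpy, scipy, OpenCV 4.12 (cv2) and the standard library are available. Lean on these libraries where they do the work, as an engineer would, in place of code of your own. Each camera call takes 0.05 s, during which the arm holds its last target. There are 200 camera calls.

## Working session

There is one attempt and no reset: what is moved stays moved. The work goes in short steps, Python scripts to look and compute and a tool call to move; the robot and the scene stay as the last step left them, time stands still between calls to the robot, and variables do not carry over. Pictures are saved under pics/ and viewed, at most 10 in all, crops included, and the job is handed in when it is done.

Besides the shell and the picture viewer there is one more tool, called after "Emit:" by a JSON object that holds its "op" and its "data". drive_tool: Moves the arm, as the interface text tells. Its arguments: {"type":"object","properties":{"deltas":{"type":"array"},"jaw":{"type":"number"},"force":{"type":"number"}},"required":["deltas"]}

```bash
mkdir -p pics
cat > h.py <<'E'
import numpy as np, cv2
from station import manip, vision
def snap(n,f):
    m=vision.camera_model(n); im=vision.snapshot(n); cv2.imwrite(f'pics/{f}.png',im[:,:,::-1]); return m,im
def ray(m,uv,z):
    K=np.array(m["camera_matrix"]);D=np.array(m["D"])
    p=cv2.undistortPoints(np.array(uv,float).reshape(-1,1,2),K,D).reshape(-1,2)
    R=cv2.Rodrigues(np.array(m["rvec"],float))[0];t=np.array(m["tvec"],float).ravel()
    c=-R.T@t; d=np.c_[p,np.ones(len(p))]@R
    z=np.broadcast_to(z,len(p))
    return c+d*((z-c[2])/d[:,2])[:,None]
def proj(m,P):
    return cv2.projectPoints(np.array(P,float).reshape(-1,1,3),np.array(m["rvec"],float),np.array(m["tvec"],float),np.array(m["camera_matrix"]),np.array(m["D"]))[0].reshape(-1,2)
E
python3 - <<'E'
from h import *
import json
ms={}
for n in("top","side"):
    m,im=snap(n,n+"0"); ms[n]={k:np.array(v).tolist() for k,v in m.items()}
    R=cv2.Rodrigues(np.array(m["rvec"],float))[0];print(n,-R.T@np.array(m["tvec"]).ravel(), R[2])
    cv2.imwrite(f'pics/{n}0b.png',cv2.resize(im[:,:,::-1],(800,500),interpolation=cv2.INTER_CUBIC))
json.dump(ms,open('cam.json','w'))
print(manip.sense())
E
```

```text
top [0.46899657 0.00850097 1.29360581] [ 0.11120491  0.00398597 -0.9937895 ]
side [0.57892456 0.75002242 0.53426742] [ 0.05138762 -0.83900283 -0.54169508]
{'t': 0.1, 'q': array([-1.38250298e+00,  5.28345053e-01,  1.43379257e+00, -7.24618392e-07,
        1.18142487e+00, -1.78518205e-01]), 'qd': array([ 0.00019418, -0.00281577, -0.00173013, -0.00043988,  0.00055116,
       -0.00048896]), 'tau': array([ 3.78537777e-05, -4.43304098e+01, -1.78586233e+01, -1.74760321e-04,
        3.88148430e-03,  1.09100526e-05]), 'tcp_pos': array([ 0.22404199, -0.58275834,  0.23044293]), 'tool_rot': array([ 9.83227751e-01,  1.82379328e-01, -5.14890151e-06, -9.84907297e-04]), 'force': array([ 0.83182941,  0.27882282, -0.47956055]), 'ft_torque': array([-0.05268399,  0.04755505, -0.00050217]), 'gripper_force': 0.0, 'finger_gap': 0.9997846330182955}
```

View pics/top0b.png

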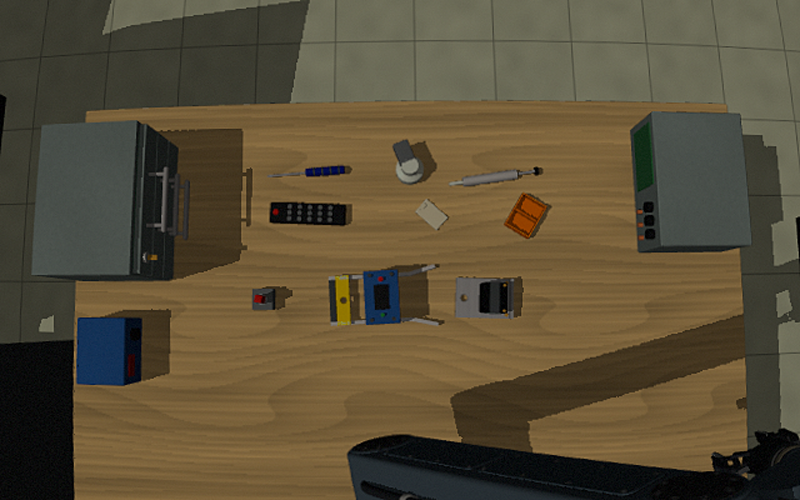

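View pics/side0b.png

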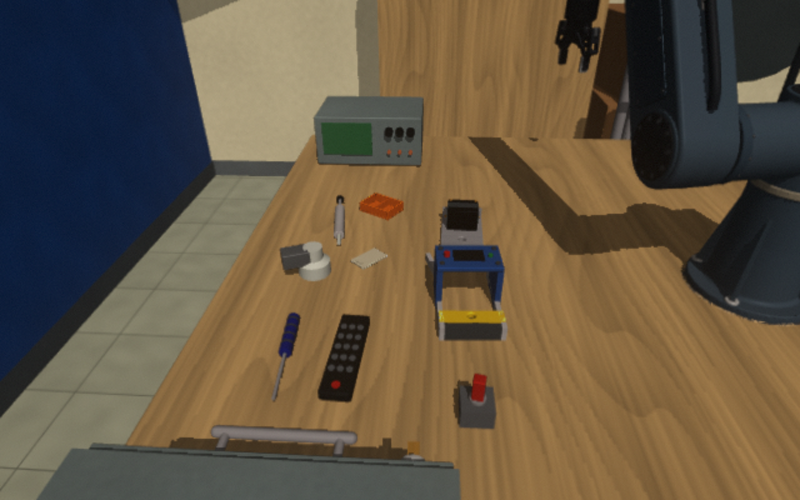

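The top view shows the carriage at about (487,298), the dock bridge at (382,297), the yellow bar at (340,300) and the pin at (262,298), all on the enlarged 800x500 picture. The channel runs to the left, which is +y. I'll enlarge these areas to measure them.

Run:
```python
from h import *
a=cv2.imread('pics/top0.png'); b=cv2.imread('pics/side0.png')
cv2.imwrite('pics/topc.png',np.vstack([cv2.resize(a[205:270,255:425],None,fx=4.7,fy=4.7,interpolation=cv2.INTER_CUBIC),cv2.resize(a[220:255,195:240],None,fx=7,fy=7,interpolation=cv2.INTER_CUBIC,dst=None) if 0 else cv2.copyMakeBorder(cv2.resize(a[220:260,195:255],None,fx=6,fy=6,interpolation=cv2.INTER_CUBIC),0,0,0,799-360,cv2.BORDER_CONSTANT)]))
cv2.imwrite('pics/sidec.png',cv2.resize(b[155:350,335:415],None,fx=3,fy=3,interpolation=cv2.INTER_CUBIC))
```

```text
(no output)
```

View pics/topc.png

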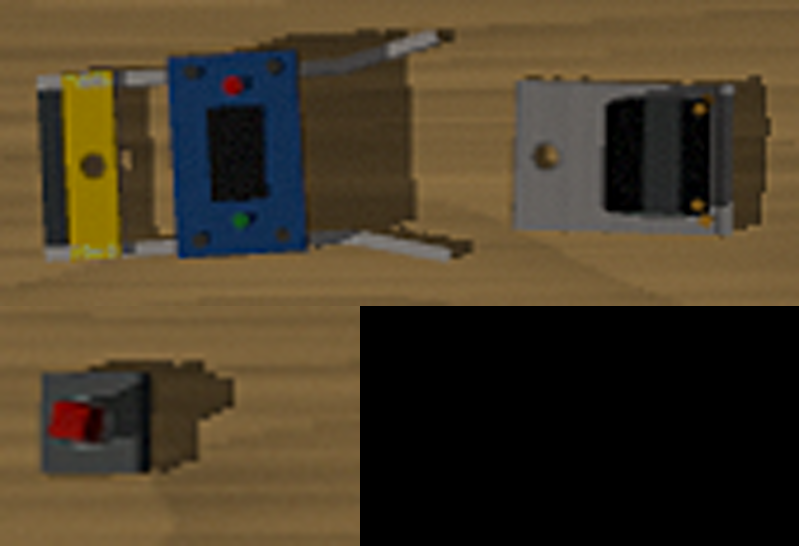

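View pics/sidec.png

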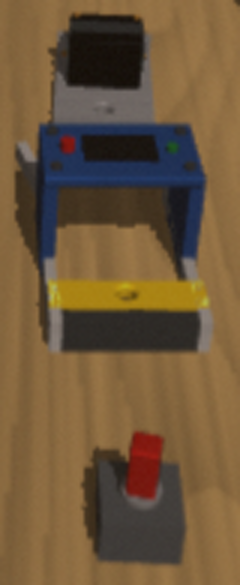

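```bash
cat > m1.py <<'E'
from h import *
import json
ms=json.load(open('cam.json'))
def T(p,s,o): p=np.array(p,float); return (p+.5)/s-.5+np.array(o)
def top(p,z): return ray(ms['top'],T(p,4.7,(255,205)),z)[:,:2]*1000
r=lambda n,x:print(n,np.round(x,1).tolist())
r('chole',top([[545,155]],.012)); r('cfront',top([[516,81],[515,229]],.012)); r('lip',top([[733,86],[733,235]],.030))
r('dhole',top([[93,166]],.025)); b=top([[169,58],[298,51],[308,250],[179,258]],.083); r('bridge',b); r('bmid',b.mean(0))
d=b[0]+b[3]-b[1]-b[2]; r('dock ang',[np.degrees(np.arctan2(d[1],d[0]))])
d=b[0]+b[1]-b[2]-b[3]; r('dock -y ang',[np.degrees(np.arctan2(d[1],d[0]))])
r('wing tips',top([[437,36],[450,254]],.016))
P=lambda p,z: ray(ms['top'],T(np.array(p)-[0,306],6,(195,220)),z)[:,:2]*1000
s=P([[42,373],[148,373],[148,472],[42,472]],.03); r('stand',s); r('smid',s.mean(0))
r('pin top',P([[70,419]],.065))
S=lambda p,z: ray(ms['side'],T(p,3,(335,155)),z)[:,:2]*1000
r('S dhole',S([[126,294]],.025)); r('S chole',S([[104,107]],.012)); r('S pintop',S([[147,438]],.068)); r('S collar',S([[141,497]],.032))
E
python3 m1.py
```

```text
chole [[510.0, -116.3]]
cfront [[552.0, -100.7], [468.6, -98.6]]
lip [[546.5, -220.9], [463.5, -218.6]]
dhole [[506.2, 137.6]]
bridge [[561.8, 90.8], [564.8, 21.7], [458.8, 17.5], [455.2, 86.0]]
bmid [510.2, 54.0]
dock ang [92.7]
dock -y ang [2.4]
wing tips [[577.7, -56.2], [455.1, -61.5]]
stand [[531.5, 330.3], [531.2, 283.0], [487.8, 282.6], [488.0, 329.8]]
smid [509.6, 306.4]
pin top [[510.1, 309.0]]
S dhole [[506.4, 141.2]]
S chole [[508.5, -116.4]]
S pintop [[508.4, 307.6]]
S collar [[509.2, 315.6]]
```

The enlarged crops put the carriage hole at about (545,155), the bar hole at (93,166) and the bridge corners at (169,58) to (308,250). The carriage is turned about 5° and set off about 12 mm from the dock's line. The plan has three steps:
1. Grip the transformer and steer the carriage into the channel.
2. Push the lip with the back of an open finger.
3. Insert the pin.

```bash
cat >> h.py <<'E'
def yaw():
    x,y,z,w=manip.sense()["tool_rot"]; return 2*np.arctan2(y,x)
def to(x,y,z,yd):
    "tool delta (mm, rad) from measured pose to world target mm / yaw deg"
    s=manip.sense(); p=s["tcp_pos"]*1000; a=yaw()
    d=np.array([x,y,z])-p; c,n=np.cos(a),np.sin(a)
    t=-(np.radians(yd)-a); t=(t+np.pi)%(2*np.pi)-np.pi
    print(f"t={s['t']:.2f} tcp={np.round(p,1)} yaw={np.degrees(a):.2f} gap={s['finger_gap']*85.4:.1f} F={np.round(s['force'],1)} | d=({d[0]*c+d[1]*n:.1f},{d[0]*n-d[1]*c:.1f},{-d[2]:.1f},{t:.3f}) along rows")
E
python3 -c "
from h import *
to(507,-175,160,87.7)"
```

```text
t=0.10 tcp=[ 224.  -582.8  230.4] yaw=21.02 gap=85.4 F=[ 0.8  0.3 -0.5] | d=(410.4,-279.2,70.4,-1.164) along rows
```

Emit:
{"op": "drive_tool", "data": {"deltas": [[[27,-18,5,0],[55,-37,9,0],[82,-56,14,0],[110,-74,19,0],[137,-93,23,0]]], "jaw": 85}}

```text
t: 0.52
tcp_pos: [0.3192, -0.4458, 0.2076]
tool_rot: [0.983, 0.182, -0.0, -0.001]
force: [0.0, -0.0, 0.1]
finger_gap: 0.996
gripper_force: 0.0
```

Emit:
{"op": "drive_tool", "data": {"deltas": [[[27,-18,5,0],[55,-37,9,0],[82,-56,14,0],[110,-74,19,0],[137,-93,23,0]]]}}

```text
t: 0.93
tcp_pos: [0.4138, -0.3099, 0.1848]
tool_rot: [0.983, 0.182, -0.0, -0.0]
force: [0.5, -0.1, 0.3]
finger_gap: 0.991
gripper_force: 0.0
```

Emit:
{"op": "drive_tool", "data": {"deltas": [[[27,-18,5,-0.1],[55,-37,9,-0.2],[82,-56,14,-0.3],[110,-74,19,-0.4],[136,-93,24,-0.5]]]}}

```text
t: 1.35
tcp_pos: [0.5077, -0.1744, 0.1609]
tool_rot: [0.906, 0.422, -0.0, -0.0]
force: [0.8, -0.2, 0.0]
finger_gap: 0.994
gripper_force: 0.0
```

Emit:
{"op": "drive_tool", "data": {"deltas": [[[0,0,0,-0.12],[0,0,0,-0.24],[0,0,0,-0.36],[0,0,0,-0.48],[0,0,0,-0.6]]]}}

```text
t: 1.77
tcp_pos: [0.5067, -0.1755, 0.1609]
tool_rot: [0.741, 0.672, -0.0, -0.0]
force: [-1.2, -0.7, 0.6]
finger_gap: 0.996
gripper_force: 0.0
```

```bash
python3 -c "
from h import *
to(507,-175,160,87.7)
m,im=snap('wrist','w1')
m2,im2=snap('side','s1')
import json;json.dump({k:np.array(v).tolist() for k,v in m.items()},open('w1.json','w'))
a=cv2.resize(im2[60:200,300:460,::-1],None,fx=2.857,fy=2.857,interpolation=2)
cv2.imwrite('pics/w1c.png',np.hstack([cv2.resize(im[:,:,::-1],None,fx=.53,fy=.53)[:212],np.zeros((212,1,3),np.uint8)])) 
b=cv2.resize(im[:,:,::-1],(448,280)); c=np.zeros((400,340,3),np.uint8)
A=np.zeros((600,460,3),np.uint8)
cv2.imwrite('pics/w1m.png',np.vstack([cv2.resize(im[:,:,::-1],(560,350)),cv2.resize(im2[100:189,320:520,::-1],(560,250),interpolation=2)]))"
```

```text
t=1.77 tcp=[ 506.7 -175.5  160.9] yaw=84.41 gap=85.0 F=[-1.2 -0.7  0.6] | d=(0.5,0.3,0.9,-0.057) along rows
```

View pics/w1m.png

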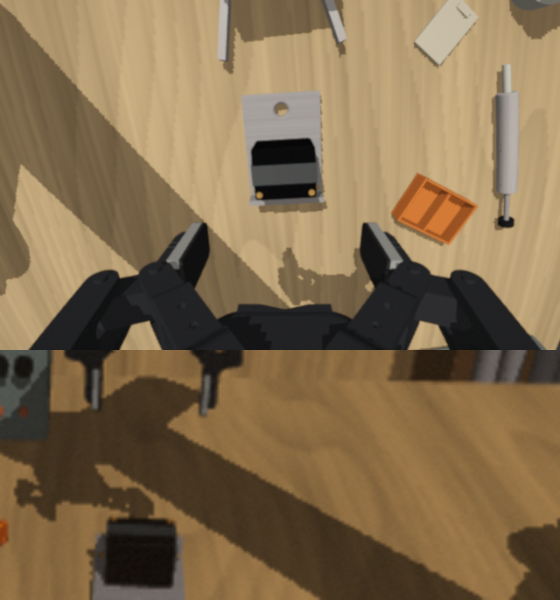

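The wrist view shows the carriage with its hole at (282,110) and tongue corners at (243,96) and (320,92). Below it, the lip ends are at (250,204) and (326,203), and the wing tips are at (222,58) and (342,40).

The tool can only stay vertical, so the fingers cannot follow the lip under the bridge. I can hold the pin off-centre in the pads instead, because its collar then reaches ahead of them under the bridge. The transformer's exposed front can also be pinched from the gap before the bar. I'll check the carriage position first.

```bash
python3 -c "
from h import *
import json
m=json.load(open('w1.json'))
f=lambda p,z: np.round(ray(m,np.array(p)/.875,z)[:,:2]*1000,1).tolist()
R=cv2.Rodrigues(np.array(m['rvec']))[0];print('cam',-R.T@np.array(m['tvec']).ravel(),R[2])
print('hole',f([[282,110]],.012),'front',f([[243,96],[320,92]],.012),'lip',f([[250,204],[326,203]],.03))
print('tips',f([[225,58],[342,40]],.016))
print('trafo top back',f([[254,199],[319,196]],.058), f([[252,148],[315,144]],.058))
to(507,-175,30,87.5)"
```

```text
cam [ 0.51422586 -0.09766974  0.30430166] [-0.03074268 -0.29982973 -0.95349726]
hole [[509.4, -116.5]] front [[469.5, -97.8], [551.4, -101.7]] lip [[463.5, -214.7], [548.9, -221.7]]
tips [[457.0, -58.8], [576.0, -53.4]]
trafo top back [[473.4, -197.7], [538.7, -200.7]] [[478.4, -145.7], [538.0, -147.7]]
t=1.87 tcp=[ 506.6 -175.7  161. ] yaw=84.04 gap=85.0 F=[-0.3 -0.1  0.1] | d=(0.7,0.3,131.0,-0.060) along rows
```

Emit:
{"op": "drive_tool", "data": {"deltas": [[[1,0,35,-0.06],[1,0,70,-0.06],[1,0,105,-0.06],[1,0,130,-0.06],[1,0,137,-0.06]]]}}

```text
t: 2.28
tcp_pos: [0.5045, -0.1736, 0.0206]
tool_rot: [0.724, 0.69, -0.001, -0.004]
force: [0.1, 1.0, -0.5]
finger_gap: 0.997
gripper_force: 0.0
```

Emit:
{"op": "drive_tool", "data": {"deltas": [[[0,0,0,0],[0,0,0,0],[0,0,0,0],[0,0,0,0],[0,0,0,0]]], "jaw": 60, "force": 30}}

```text
t: 2.7
tcp_pos: [0.5073, -0.1751, 0.0252]
tool_rot: [0.723, 0.691, 0.0, 0.001]
force: [0.4, -0.8, -4.8]
finger_gap: 0.717
gripper_force: 38.9
```

Emit:
{"op": "drive_tool", "data": {"deltas": [[[0,0,0,0],[0,0,0,0],[0,0,0,0]]]}}

```text
t: 2.95
tcp_pos: [0.5073, -0.1751, 0.0251]
tool_rot: [0.723, 0.691, 0.0, 0.001]
force: [0.3, -0.2, 0.0]
finger_gap: 0.717
gripper_force: 39.5
```

```bash
python3 -c "
from h import *
to(519.5,-175,24,92.5)
m,im=snap('wrist','w2')
import json;json.dump({k:np.array(v).tolist() for k,v in m.items()},open('w2.json','w'))
cv2.imwrite('pics/w2m.png',im[:,:,::-1])"
```

```text
t=2.95 tcp=[ 507.3 -175.1   25.1] yaw=87.47 gap=61.2 F=[ 0.3 -0.2  0. ] | d=(0.7,12.2,1.1,-0.088) along rows
```

View pics/w2m.png

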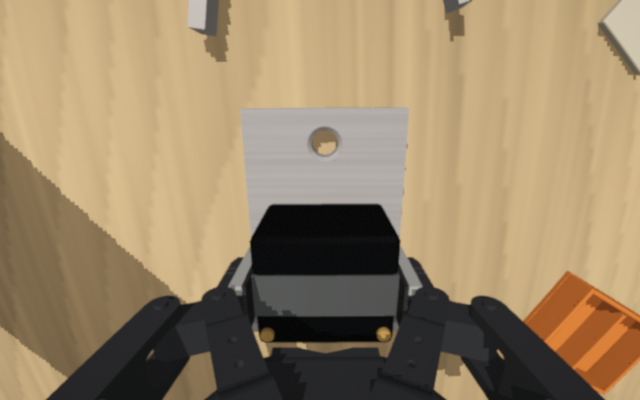

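The transformer is gripped and square in the pads, with the hole at (324,142). Next I'll turn and shift it onto the dock's line.

```bash
python3 -c "
from h import *
import json
m=json.load(open('w2.json'))
print('hole',np.round(ray(m,[[324,142]],.012)[:,:2]*1000,1),'front',np.round(ray(m,[[242,109],[408,108]],.012)[:,:2]*1000,1), 'tips', np.round(ray(m,[[203,32],[457,8]],.016)[:,:2]*1000,1))
to(521.6,-172,25,92.8)"
```

```text
hole [[ 509.3 -115.4]] front [[ 469.1  -97.1]
 [ 551.9 -100.3]] tips [[455.9 -61.7]
 [572.4 -56.6]]
t=3.00 tcp=[ 507.3 -175.1   25.1] yaw=87.46 gap=61.3 F=[ 0.4 -0.1  1.2] | d=(3.8,14.2,0.1,-0.093) along rows
```

Emit:
{"op": "drive_tool", "data": {"deltas": [[[1,3,0,-0.02],[2,6,0,-0.04],[3,9,0,-0.06],[4,12,0,-0.08],[4,14,0,-0.093]]]}}

```text
t: 3.42
tcp_pos: [0.5189, -0.1717, 0.0252]
tool_rot: [0.689, 0.725, -0.001, -0.002]
force: [-9.7, -5.0, 8.5]
finger_gap: 0.717
gripper_force: 40.5
```

Emit:
{"op": "drive_tool", "data": {"deltas": [[[10,0,0,0],[25,0,0,0],[40,0,0,0],[52,0,0,0],[58,0,0,0]]]}}

```text
t: 3.83
tcp_pos: [0.5202, -0.1142, 0.0252]
tool_rot: [0.688, 0.725, 0.0, 0.003]
force: [0.7, -7.8, 2.3]
finger_gap: 0.717
gripper_force: 39.8
```

```bash
python3 -c "
from h import *
to(513,5,25,92.8)
m,im=snap('wrist','w3')
import json;json.dump({k:np.array(v).tolist() for k,v in m.items()},open('w3.json','w'))"
```

```text
t=3.83 tcp=[ 520.2 -114.2   25.2] yaw=92.99 gap=61.3 F=[ 0.7 -7.8  2.3] | d=(119.4,-0.9,0.2,0.003) along rows
```

View pics/w3.png

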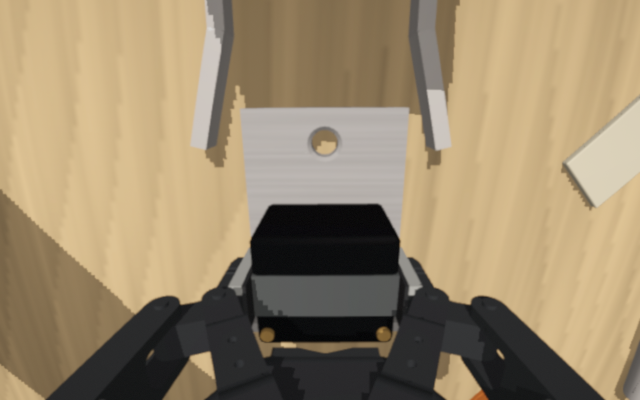

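The leading end is in the mouth. The carriage's front edge runs from (242,108) to (408,108), and the channel rails start at (230,35) and (410,38).

```bash
python3 -c "
from h import *
import json
m=json.load(open('w3.json'))
f=lambda p,z: np.round(ray(m,p,z)[:,:2]*1000,1).tolist()
print('hole',f([[324,142]],.012),'front',f([[242,108],[408,108]],.012))
print('rail',f([[233,36],[410,38]],.016), f([[231,2],[413,2]],.016),'tip',f([[214,150],[434,150]],.016))"
```

```text
hole [[516.5, -54.6]] front [[474.8, -39.8], [557.5, -35.4]]
rail [[472.2, -7.6], [553.5, -4.2]] [[471.5, 6.6], [553.1, 10.9]] tip [[461.0, -60.8], [572.4, -55.0]]
```

Emit:
{"op": "drive_tool", "data": {"deltas": [[[8,-0.3,0,0],[20,-0.6,0,0],[33,-1,0,0],[45,-1,0,0],[52,-1,0,0]]]}}

```text
t: 4.3
tcp_pos: [0.5167, -0.0627, 0.0252]
tool_rot: [0.689, 0.725, 0.0, 0.002]
force: [1.5, -8.0, 3.0]
finger_gap: 0.719
gripper_force: 40.1
```

Emit:
{"op": "drive_tool", "data": {"deltas": [[[8,0,0,0],[20,0,0,0],[33,0,0,0],[45,0,0,0],[52,0,0,0]]]}}

```text
t: 4.72
tcp_pos: [0.5139, -0.0105, 0.0252]
tool_rot: [0.689, 0.725, 0.0, 0.002]
force: [1.3, -8.6, 3.0]
finger_gap: 0.72
gripper_force: 40.1
```

```bash
python3 -c "
from h import *
to(513,5,25,92.8)"
```

```text
t=4.72 tcp=[513.9 -10.5  25.2] yaw=92.96 gap=61.5 F=[ 1.3 -8.6  3. ] | d=(15.6,-0.1,0.2,0.003) along rows
```

Emit:
{"op": "drive_tool", "data": {"deltas": [[[3,0,0,0],[7,0,0,0],[10,0,0,0],[10,0,0,0]]]}}

```text
t: 5.05
tcp_pos: [0.5134, -0.0008, 0.0252]
tool_rot: [0.689, 0.725, 0.0, 0.002]
force: [2.4, -4.5, 3.5]
finger_gap: 0.718
gripper_force: 40.1
```

Emit:
{"op": "drive_tool", "data": {"deltas": [[[0,0,0,0],[0,0,0,0],[0,0,0,0],[0,0,0,0]]], "jaw": 85}}

```text
t: 5.38
tcp_pos: [0.5113, 0.0005, 0.0241]
tool_rot: [0.69, 0.724, -0.0, -0.0]
force: [0.4, -0.4, -0.5]
finger_gap: 0.993
gripper_force: 0.0
```

Emit:
{"op": "drive_tool", "data": {"deltas": [[[0,0,-20,0],[0,0,-60,0],[0,0,-100,0],[0,0,-130,0],[0,0,-135,0]]]}}

```text
t: 5.8
tcp_pos: [0.5146, -0.0001, 0.1642]
tool_rot: [0.689, 0.724, 0.003, 0.004]
force: [0.9, -0.1, -0.4]
finger_gap: 0.995
gripper_force: 0.0
```

```bash
python3 -c "
from h import *
to(509,308,160,90)
m,im=snap('wrist','w4')
import json;json.dump({k:np.array(v).tolist() for k,v in m.items()},open('w4.json','w'))"
```

```text
t=5.80 tcp=[ 5.146e+02 -1.000e-01  1.642e+02] yaw=92.82 gap=85.0 F=[ 0.9 -0.1 -0.4] | d=(308.0,9.5,4.2,0.049) along rows
```

View pics/w4.png

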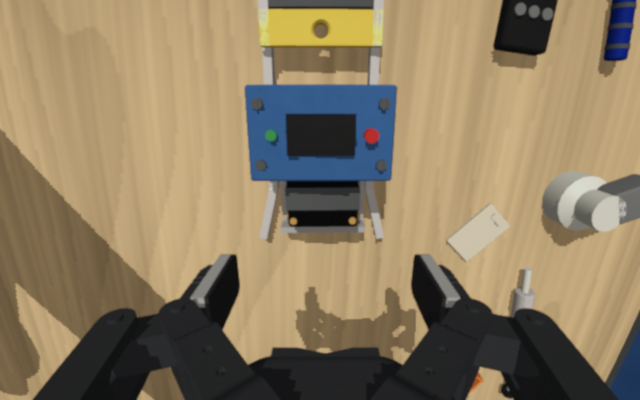

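Good overhead view: the bar hole is at (321,29), the bridge's near corners are at (252,181) and (391,180), and the carriage lip runs from (282,232) to (365,232). Now I'll go over to the pin.

Emit:
{"op": "drive_tool", "data": {"deltas": [[[35,2,0,0.01],[75,4,2,0.02],[115,6,4,0.03],[150,8,4,0.04],[185,9,4,0.049]]]}}

```text
t: 6.27
tcp_pos: [0.51, 0.187, 0.1534]
tool_rot: [0.707, 0.707, -0.001, -0.001]
force: [1.2, -0.8, 0.3]
finger_gap: 0.992
gripper_force: 0.0
```

Emit:
{"op": "drive_tool", "data": {"deltas": [[[35,0,0,0],[70,0,0,0],[95,0,0,0],[112,0,0,0],[118,0,0,0]]]}}

```text
t: 6.68
tcp_pos: [0.5101, 0.3059, 0.1532]
tool_rot: [0.706, 0.708, -0.001, -0.001]
force: [1.0, -0.0, 0.8]
finger_gap: 0.999
gripper_force: 0.0
```

Emit:
{"op": "drive_tool", "data": {"deltas": [[[0,0,0,0],[0,0,0,0]]]}}

```text
t: 6.85
tcp_pos: [0.5107, 0.3026, 0.154]
tool_rot: [0.707, 0.707, -0.001, -0.0]
force: [-0.2, 0.2, -0.1]
finger_gap: 0.995
gripper_force: 0.0
```

```bash
python3 -c "
from h import *
import json
m=json.load(open('w4.json'))
f=lambda p,z: np.round(ray(m,p,z)[:,:2]*1000,1).tolist()
print('dhole',f([[321,29]],.025),'lip',f([[282,232],[365,232]],.03))
print('bridge',f([[246,86],[396,86],[391,180],[252,181]],.083))
to(509,308,160,90)
m,im=snap('wrist','w5')
json.dump({k:np.array(v).tolist() for k,v in m.items()},open('w5.json','w'))
c=proj(m,[.509,.308,.05])[0];print(c)
x0,y0=int(c[0])-60,int(c[1])-60;print(x0,y0)
cv2.imwrite('pics/w5c.png',cv2.resize(im[y0:y0+120,x0:x0+120,::-1],None,fx=5,fy=5,interpolation=2))"
```

```text
dhole [[505.6, 139.3]] lip [[475.2, -45.7], [557.9, -41.9]]
bridge [[455.5, 88.0], [560.7, 93.2], [564.7, 25.1], [458.5, 19.3]]
t=6.85 tcp=[510.7 302.6 154. ] yaw=90.02 gap=84.9 F=[-0.2  0.2 -0.1] | d=(5.4,-1.7,-6.0,0.000) along rows
[323.51267733 193.5090743 ]
263 133
```

View pics/w5c.png

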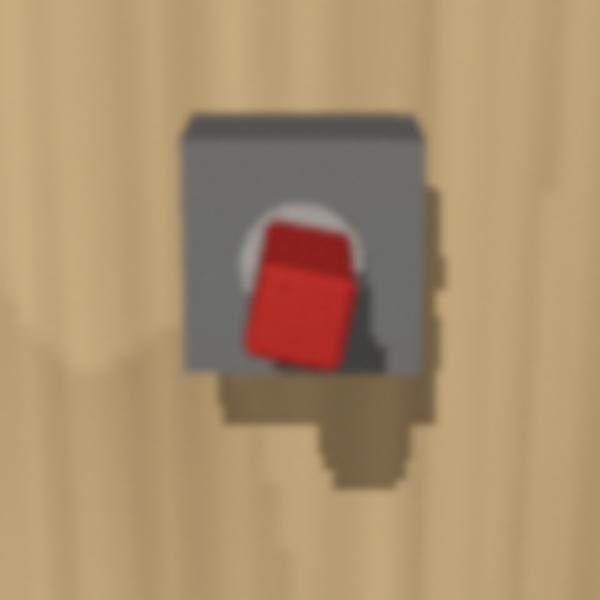

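```bash
python3 -c "
from h import *
import json
m=json.load(open('w5.json'))
g=lambda p,z: ray(m,(np.array(p)+.5)/5-.5+[263,133],z)[:,:2]*1000
t=g([[262,264],[356,280],[337,370],[246,352]],.068); print(np.round(t,1).tolist(), t.mean(0))
for a,b in((0,1),(3,2),(3,0),(2,1)): d=t[b]-t[a]; print(np.degrees(np.arctan2(d[1],d[0])),np.hypot(*d))
s=g([[183,140],[424,140],[424,372],[186,372]],.03); print(np.round(s,1).tolist(), s.mean(0))
"
```

```text
[[502.5, 319.9], [517.2, 317.4], [514.3, 302.4], [499.8, 305.4]] [508.45585    311.27665206]
-9.911479104454372 14.97858233548168
-11.69653530180325 14.850907204775963
79.51661400160704 14.773970194985905
79.02684581932705 15.238456974279645
[[487.2, 332.7], [530.2, 332.7], [531.1, 289.0], [486.7, 288.9]] [508.78713247 310.81274049]
```

The pin grip's top corners are at (262,264), (356,280), (337,370) and (246,352) in the crop. That puts the pin at (508.6, 311) with its grip turned to 79.5°. I'll grasp it off-centre, about 14 mm ahead of the pads' centre.

```bash
python3 -c "
from h import *
to(506.0,297.2,36,79.5)"
```

```text
t=6.90 tcp=[511.  302.2 154.3] yaw=89.96 gap=85.2 F=[-0.2 -0.5  0.3] | d=(-5.0,-5.0,118.3,0.183) along rows
```

Emit:
{"op": "drive_tool", "data": {"deltas": [[[-2,-2,10,0.1],[-5,-5,40,0.183],[-5,-5,75,0.183],[-5,-5,105,0.183],[-5,-5,118,0.183]]]}}

```text
t: 7.32
tcp_pos: [0.5044, 0.2956, 0.0338]
tool_rot: [0.77, 0.639, -0.003, -0.001]
force: [-0.2, 0.4, 0.6]
finger_gap: 0.991
gripper_force: 0.0
```

Emit:
{"op": "drive_tool", "data": {"deltas": [[[0,0,0,0],[0,0,0,0],[0,0,0,0]]], "jaw": 35, "force": 60}}

```text
t: 7.57
tcp_pos: [0.5077, 0.2978, 0.0383]
tool_rot: [0.769, 0.639, 0.001, 0.0]
force: [-0.8, 0.2, 1.3]
finger_gap: 0.6
gripper_force: 0.0
```

```bash
python3 -c "
from h import *
to(506.0,297.2,36,79.5)"
```

```text
t=7.57 tcp=[507.7 297.8  38.3] yaw=79.44 gap=51.2 F=[-0.8  0.2  1.3] | d=(-0.9,-1.6,2.3,-0.001) along rows
```

Emit:
{"op": "drive_tool", "data": {"deltas": [[[-0.5,-1.5,2,0],[-0.5,-1.5,2,0],[-0.5,-1.5,2,0],[-0.5,-1.5,2,0],[-0.5,-1.5,2,0]]], "jaw": 8, "force": 100}}

```text
t: 7.98
tcp_pos: [0.5055, 0.2983, 0.0367]
tool_rot: [0.769, 0.64, 0.001, 0.0]
force: [-0.1, -1.8, 6.6]
finger_gap: 0.164
gripper_force: 97.5
```

Emit:
{"op": "drive_tool", "data": {"deltas": [[[0,0,0,0],[0,0,0,0],[0,0,0,0],[0,0,0,0]]]}}

```text
t: 8.32
tcp_pos: [0.5055, 0.2983, 0.0367]
tool_rot: [0.769, 0.64, 0.001, 0.0]
force: [-1.0, -1.6, 5.3]
finger_gap: 0.165
gripper_force: 97.5
```

```bash
python3 -c "
from h import *
to(506.0,297.2,36,79.5)"
```

```text
t=8.32 tcp=[505.5 298.3  36.7] yaw=79.54 gap=14.1 F=[-1.  -1.6  5.3] | d=(-1.0,0.7,0.7,0.001) along rows
```

Emit:
{"op": "drive_tool", "data": {"deltas": [[[0,0,-15,0],[0,0,-45,0],[0,0,-80,0],[0,0,-105,0],[0,0,-113,0]]]}}

```text
t: 8.73
tcp_pos: [0.5074, 0.2993, 0.1527]
tool_rot: [0.769, 0.64, 0.004, 0.001]
force: [0.4, 0.5, -0.4]
finger_gap: 0.158
gripper_force: 98.2
```

```bash
python3 -c "
from h import *
s=manip.sense();print(s['gripper_force'])
to(517.3,-80,150,93)"
```

```text
98.20536375045776
t=8.73 tcp=[507.4 299.3 152.7] yaw=79.53 gap=13.5 F=[ 0.4  0.5 -0.4] | d=(-371.2,78.6,2.7,-0.235) along rows
```

Emit:
{"op": "drive_tool", "data": {"deltas": [[[-35,7.4,0,0],[-74,15.7,0,0],[-112,23.7,0,0],[-150,31.8,0,0],[-187,39.6,0,0]]]}}

```text
t: 9.15
tcp_pos: [0.5091, 0.1057, 0.1477]
tool_rot: [0.768, 0.64, -0.0, -0.0]
force: [-0.3, 1.4, -0.1]
finger_gap: 0.16
gripper_force: 98.3
```

Emit:
{"op": "drive_tool", "data": {"deltas": [[[-38,8,0,0],[-76,16,0,-0.05],[-114,24,0,-0.11],[-150,32,0,-0.17],[-184,39,0,-0.235]]]}}

```text
t: 9.57
tcp_pos: [0.5142, -0.0828, 0.1476]
tool_rot: [0.688, 0.726, -0.0, -0.0]
force: [0.1, -0.3, -1.1]
finger_gap: 0.164
gripper_force: 98.3
```

Emit:
{"op": "drive_tool", "data": {"deltas": [[[0,0,0,0],[0,0,0,0],[0,0,0,0]]]}}

```text
t: 9.82
tcp_pos: [0.514, -0.0805, 0.1476]
tool_rot: [0.689, 0.725, -0.0, -0.001]
force: [-0.0, 0.2, -0.6]
finger_gap: 0.162
gripper_force: 98.3
```

```bash
python3 -c "
from h import *
to(517.3,-80,31.2,93)
import json
m,im=snap('wrist','w6')
json.dump({k:np.array(v).tolist() for k,v in m.items()},open('w6.json','w'))
hsv=cv2.cvtColor(im,cv2.COLOR_RGB2HSV); red=((hsv[...,0]<6)|(hsv[...,0]>174))&(hsv[...,1]>160)&(hsv[...,2]>50)
n,l,s,c=cv2.connectedComponentsWithStats(red.astype(np.uint8))
for i in range(1,n):
  if s[i,4]>40: print(s[i],c[i])
p=manip.sense()['tcp_pos'];a=yaw()
for off in (12,13,14,15): print(off,proj(m,[p+[off/1e3*np.cos(a),off/1e3*np.sin(a),0.031]]))"
```

```text
t=9.82 tcp=[514.  -80.5 147.6] yaw=92.90 gap=13.8 F=[-0.   0.2 -0.6] | d=(0.3,3.4,116.4,-0.002) along rows
[382   0  17  14 196] [389.32142857   5.62755102]
[ 307  224   38   60 1977] [325.31664138 253.75417299]
12 [[325.10694335 267.74250049]]
13 [[325.10435422 265.64153937]]
14 [[325.1017508 263.529445 ]]
15 [[325.09913304 261.40616622]]
```

Emit:
{"op": "drive_tool", "data": {"deltas": [[[0,3.4,25,0],[0,3.4,60,0],[0,3.4,90,0],[0,3.4,110,0],[0,3.4,115,0]]]}}

```text
t: 10.28
tcp_pos: [0.5156, -0.078, 0.0303]
tool_rot: [0.688, 0.726, -0.001, -0.003]
force: [-3.7, -0.4, 21.6]
finger_gap: 0.162
gripper_force: 101.3
```

Emit:
{"op": "drive_tool", "data": {"deltas": [[[2,0,0,0],[4,0,0,0],[6,0,0,0],[8,0,0,0],[8,0,0,0]]]}}

```text
t: 10.7
tcp_pos: [0.5183, -0.0723, 0.0344]
tool_rot: [0.688, 0.726, 0.0, 0.001]
force: [0.0, -0.3, -0.5]
finger_gap: 0.161
gripper_force: 98.4
```

```bash
python3 -c "
from h import *
to(517.0,-58,31.7,93)"
```

```text
t=10.70 tcp=[518.3 -72.3  34.4] yaw=93.03 gap=13.7 F=[ 0.  -0.3 -0.5] | d=(14.3,-0.6,2.7,0.000) along rows
```

Emit:
{"op": "drive_tool", "data": {"deltas": [[[0,0,1,0],[0,0,2,0],[2,-0.3,2.7,0],[4,-0.6,2.7,0],[6,-0.6,2.7,0]]]}}

```text
t: 11.12
tcp_pos: [0.5172, -0.0672, 0.0308]
tool_rot: [0.688, 0.725, -0.0, 0.001]
force: [-1.2, -7.2, 1.2]
finger_gap: 0.164
gripper_force: 98.5
```

Emit:
{"op": "drive_tool", "data": {"deltas": [[[3,0,0,0],[6,0,0,0],[9,0,0,0],[12,0,0,0],[15,0,0,0]]]}}

```text
t: 11.53
tcp_pos: [0.5174, -0.0532, 0.0308]
tool_rot: [0.688, 0.726, 0.0, 0.002]
force: [-0.3, -5.7, 0.1]
finger_gap: 0.163
gripper_force: 98.4
```

```bash
python3 -c "
from h import *
to(513.0,0,31.7,93)"
```

```text
t=11.53 tcp=[517.4 -53.2  30.8] yaw=93.02 gap=13.9 F=[-0.3 -5.7  0.1] | d=(53.4,-1.6,-0.9,0.000) along rows
```

Emit:
{"op": "drive_tool", "data": {"deltas": [[[4,0,0,0],[9,-0.5,0,0],[15,-0.5,0,0],[20,-1,0,0],[25,-1,0,0]]]}}

```text
t: 11.95
tcp_pos: [0.5151, -0.0281, 0.0308]
tool_rot: [0.688, 0.726, 0.0, 0.002]
force: [0.2, -6.7, -0.1]
finger_gap: 0.163
gripper_force: 98.3
```

Emit:
{"op": "drive_tool", "data": {"deltas": [[[5,0,0,0],[10,0,0,0],[15,0,0,0],[20,0,0,0],[23,0,0,0]]]}}

```text
t: 12.37
tcp_pos: [0.5136, -0.0048, 0.0308]
tool_rot: [0.688, 0.726, 0.0, 0.001]
force: [-0.0, -5.5, -0.1]
finger_gap: 0.161
gripper_force: 98.4
```

```bash
python3 -c "
from h import *
to(512.6,9,31.7,93)"
```

```text
t=12.37 tcp=[513.6  -4.8  30.8] yaw=93.04 gap=13.8 F=[-0.  -5.5 -0.1] | d=(13.8,-0.3,-0.9,0.001) along rows
```

Emit:
{"op": "drive_tool", "data": {"deltas": [[[2,0,0,0],[4,0,0,0],[6,0,0,0],[8,0,0,0],[10,0,0,0]]]}}

```text
t: 12.78
tcp_pos: [0.5131, 0.0049, 0.0308]
tool_rot: [0.688, 0.726, 0.0, 0.001]
force: [0.1, -6.6, -0.5]
finger_gap: 0.164
gripper_force: 98.4
```

Emit:
{"op": "drive_tool", "data": {"deltas": [[[1,0,0,0],[2,0,0,0],[3,0,0,0],[3,0,0,0]]]}}

```text
t: 13.12
tcp_pos: [0.513, 0.0072, 0.0308]
tool_rot: [0.688, 0.725, -0.0, 0.002]
force: [0.4, -9.4, 0.7]
finger_gap: 0.163
gripper_force: 98.5
```

```bash
python3 -c "
from h import *
to(512.6,9,31.7,93)"
```

```text
t=13.12 tcp=[513.    7.2  30.8] yaw=93.02 gap=13.9 F=[ 0.4 -9.4  0.7] | d=(1.8,-0.3,-0.9,0.000) along rows
```

Emit:
{"op": "drive_tool", "data": {"deltas": [[[0.5,0,0,0],[1,0,0,0],[1.5,0,0,0],[1.5,0,0,0]]]}}

```text
t: 13.45
tcp_pos: [0.513, 0.0073, 0.0308]
tool_rot: [0.688, 0.725, -0.001, 0.002]
force: [-1.2, -15.8, -0.6]
finger_gap: 0.163
gripper_force: 98.7
```

Emit:
{"op": "drive_tool", "data": {"deltas": [[[0.5,0,0,0],[1,0,0,0],[1.5,0,0,0],[1.5,0,0,0]]]}}

```text
t: 13.78
tcp_pos: [0.513, 0.0073, 0.0308]
tool_rot: [0.688, 0.725, -0.001, 0.003]
force: [-2.4, -23.3, -0.6]
finger_gap: 0.168
gripper_force: 98.9
```

```bash
python3 -c "
from h import *
to(512.6,9,31.7,93)
m,im=snap('top','t2');m2,im2=snap('side','s2')
for m in(m,m2):
  R=510.2,57
  print(np.round(proj(m,[[.5064,.130,.012],[.4998,.102,.058],[.5100,.108,.058]]),1).tolist())
a=cv2.resize(im[205:270,255:345,::-1],None,fx=5.5,fy=5.5,interpolation=2)
b=cv2.resize(im2[180:280,335:415,::-1],None,fx=3.575,fy=3.575,interpolation=2)
print(a.shape,b.shape);cv2.imwrite('pics/c2.png',np.hstack([a,b[:a.shape[0]]]) if b.shape[0]>=a.shape[0] else 0)"
```

```text
t=13.78 tcp=[513.    7.3  30.8] yaw=92.99 gap=14.3 F=[ -2.4 -23.3  -0.6] | d=(1.7,-0.3,-0.9,-0.000) along rows
[[277.7, 239.9], [287.0, 241.9], [284.6, 238.0]]
[[375.8, 254.0], [380.0, 227.3], [375.0, 229.0]]
(358, 495, 3) (358, 286, 3)
```

View pics/c2.png

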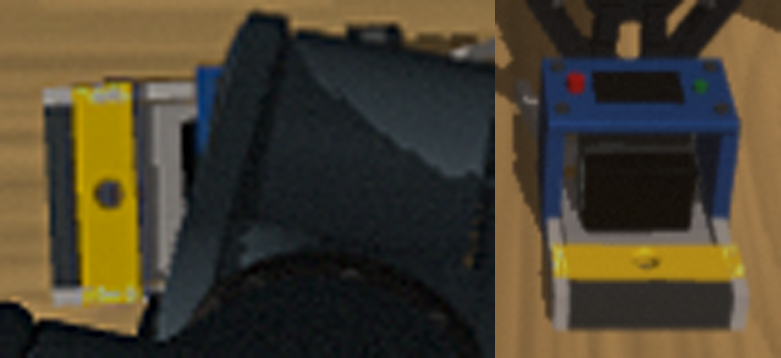

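The top view (left) shows the transformer front about 10 mm out beyond the bridge, with the black edge at x≈180 and the bridge edge at x≈197. The fingers are now stopped by the bridge, so the lip is about 6 mm short. I'll put the pin back in its stand, then pull the carriage home by pinching the exposed transformer front.

Emit:
{"op": "drive_tool", "data": {"deltas": [[[-5,0,0,0],[-15,0,0,0],[-22,0,0,0],[-22,0,-20,0],[-22,0,-55,0]]]}}

```text
t: 14.3
tcp_pos: [0.5102, -0.0099, 0.0832]
tool_rot: [0.689, 0.725, -0.002, -0.004]
force: [0.7, -0.0, 0.0]
finger_gap: 0.156
gripper_force: 98.5
```

Emit:
{"op": "drive_tool", "data": {"deltas": [[[0,0,-30,0],[0,0,-60,0],[0,0,-65,0],[0,0,-65,0],[0,0,-65,0]]]}}

```text
t: 14.72
tcp_pos: [0.5123, -0.0098, 0.1502]
tool_rot: [0.688, 0.725, -0.0, -0.0]
force: [-0.8, 0.3, -0.7]
finger_gap: 0.161
gripper_force: 98.5
```

```bash
cat > red.py <<'E'
from h import *
m,im=snap('wrist','wr')
hsv=cv2.cvtColor(im,cv2.COLOR_RGB2HSV); red=((hsv[...,0]<6)|(hsv[...,0]>174))&(hsv[...,1]>160)&(hsv[...,2]>50)
n,l,s,c=cv2.connectedComponentsWithStats(red.astype(np.uint8))
for i in range(1,n):
  if s[i,4]>400:
    k=(l==i).astype(np.uint8); print(s[i],c[i],cv2.minAreaRect(cv2.findContours(k,0,2)[0][0]))
E
python3 red.py; python3 -c "
from h import *
to(505.5,298.3,150,79.5)"
```

```text
[ 307  224   38   60 1981] [325.33669864 253.772842  ] ((325.66424560546875, 253.0721435546875), (36.84620666503906, 58.93394088745117), 1.9091522693634033)
t=14.77 tcp=[511.8  -9.6 149.4] yaw=92.99 gap=13.9 F=[-0.1 -0.2 -0. ] | d=(307.8,9.8,-0.6,0.235) along rows
```

Emit:
{"op": "drive_tool", "data": {"deltas": [[[35,2,0,0],[73,3,0,0],[110,4,0,0],[147,5,0,0],[180,6,0,0]]]}}

```text
t: 15.18
tcp_pos: [0.5077, 0.1719, 0.1483]
tool_rot: [0.688, 0.725, -0.002, -0.002]
force: [0.2, 0.2, -0.2]
finger_gap: 0.16
gripper_force: 98.5
```

Emit:
{"op": "drive_tool", "data": {"deltas": [[[33,1,0,0.06],[66,2,0,0.12],[96,3,0,0.18],[118,4,0,0.235],[128,4,0,0.235]]]}}

```text
t: 15.6
tcp_pos: [0.5054, 0.3007, 0.1482]
tool_rot: [0.768, 0.64, -0.002, -0.001]
force: [-0.1, 0.2, 0.3]
finger_gap: 0.162
gripper_force: 98.5
```

Emit:
{"op": "drive_tool", "data": {"deltas": [[[0,0,0,0],[0,0,0,0],[0,0,0,0]]]}}

```text
t: 15.85
tcp_pos: [0.5064, 0.2966, 0.1496]
tool_rot: [0.769, 0.639, -0.001, -0.0]
force: [-0.1, 0.6, -0.7]
finger_gap: 0.163
gripper_force: 98.5
```

```bash
python3 -c "
from h import *
to(505.5,298.3,70,79.54)"
```

```text
t=15.85 tcp=[506.4 296.6 149.6] yaw=79.51 gap=13.9 F=[-0.1  0.6 -0.7] | d=(1.5,-1.2,79.6,-0.001) along rows
```

Emit:
{"op": "drive_tool", "data": {"deltas": [[[1.5,-1.2,20,0],[1.5,-1.2,45,0],[1.5,-1.2,65,0],[1.5,-1.2,75,0],[1.5,-1.2,75,0]]]}}

```text
t: 16.27
tcp_pos: [0.5045, 0.2977, 0.0733]
tool_rot: [0.769, 0.639, -0.003, -0.001]
force: [-0.3, 0.4, -0.9]
finger_gap: 0.163
gripper_force: 98.4
```

Emit:
{"op": "drive_tool", "data": {"deltas": [[[0,0,0,0],[0,0,0,0],[0,0,0,0]]]}}

```text
t: 16.52
tcp_pos: [0.5071, 0.3, 0.077]
tool_rot: [0.769, 0.639, 0.001, 0.0]
force: [0.2, -0.5, -0.2]
finger_gap: 0.165
gripper_force: 98.5
```

```bash
python3 -c "
from h import *
to(505.5,298.3,37,79.54)"
```

```text
t=16.52 tcp=[507.1 300.   77. ] yaw=79.50 gap=14.1 F=[ 0.2 -0.5 -0.2] | d=(-1.9,-1.3,40.0,-0.001) along rows
```

Emit:
{"op": "drive_tool", "data": {"deltas": [[[-1,-1,2,0],[-1,-1,5,0],[-1,-1,8,0],[-1,-1,8,0],[-1,-1,8,0]]]}}

```text
t: 16.93
tcp_pos: [0.5046, 0.2991, 0.0674]
tool_rot: [0.769, 0.64, -0.0, -0.0]
force: [-0.2, 0.1, -0.8]
finger_gap: 0.162
gripper_force: 98.5
```

Emit:
{"op": "drive_tool", "data": {"deltas": [[[0,0,0,0],[0,0,0,0],[0,0,0,0]]]}}

```text
t: 17.18
tcp_pos: [0.5049, 0.2991, 0.0676]
tool_rot: [0.769, 0.64, 0.0, 0.0]
force: [0.2, -0.6, -1.5]
finger_gap: 0.163
gripper_force: 98.5
```

```bash
python3 -c "
from h import *
to(505.5,298.3,37,79.54)"
```

```text
t=17.18 tcp=[504.9 299.1  67.6] yaw=79.52 gap=13.9 F=[ 0.2 -0.6 -1.5] | d=(-0.7,0.8,30.6,-0.000) along rows
```

Emit:
{"op": "drive_tool", "data": {"deltas": [[[-0.7,0.8,5,0],[-0.7,0.8,12,0],[-0.7,0.8,19,0],[-0.7,0.8,25,0],[-0.7,0.8,28,0]]]}}

```text
t: 17.6
tcp_pos: [0.5047, 0.2979, 0.0381]
tool_rot: [0.769, 0.639, -0.001, -0.0]
force: [-0.2, -0.2, -0.6]
finger_gap: 0.159
gripper_force: 98.5
```

Emit:
{"op": "drive_tool", "data": {"deltas": [[[0,0,1,0],[0,0,2,0],[0,0,2,0]]]}}

```text
t: 17.85
tcp_pos: [0.5055, 0.2982, 0.0374]
tool_rot: [0.769, 0.64, -0.0, -0.0]
force: [-0.0, -0.2, -0.2]
finger_gap: 0.163
gripper_force: 98.5
```

```bash
python3 -c "
from h import *
to(505.5,298.3,37,79.54)"; python3 red.py
```

```text
t=17.85 tcp=[505.5 298.2  37.4] yaw=79.52 gap=13.9 F=[-0.  -0.2 -0.2] | d=(0.1,0.0,0.4,-0.000) along rows
[ 307  224   38   60 2006] [325.33748754 253.83100698] ((325.6142883300781, 253.0704803466797), (36.8795166015625, 58.93394088745117), 1.9091522693634033)
```

Emit:
{"op": "drive_tool", "data": {"deltas": [[[0,0,0,0],[0,0,0,0],[0,0,0,0],[0,0,0,0]]], "jaw": 85}}

```text
t: 18.23
tcp_pos: [0.5056, 0.2983, 0.0379]
tool_rot: [0.769, 0.64, 0.0, 0.0]
force: [-0.5, 0.0, -0.2]
finger_gap: 0.723
gripper_force: 0.0
```

Emit:
{"op": "drive_tool", "data": {"deltas": [[[0,0,-15,0],[0,0,-45,0],[0,0,-80,0],[0,0,-105,0],[0,0,-113,0]]]}}

```text
t: 18.65
tcp_pos: [0.5079, 0.2992, 0.155]
tool_rot: [0.769, 0.64, 0.004, 0.001]
force: [1.3, -0.0, 1.1]
finger_gap: 0.989
gripper_force: 0.0
```

```bash
python3 -c "
from h import *
to(507.5,107.4,150,93)"; python3 red.py
```

```text
t=18.65 tcp=[507.9 299.2 155. ] yaw=79.53 gap=84.4 F=[ 1.3 -0.   1.1] | d=(-188.7,34.5,5.0,-0.235) along rows
[313 176  19  26 461] [322.15184382 188.68112798] ((322.0, 188.5), (25.0, 18.0), 90.0)
```

Emit:
{"op": "drive_tool", "data": {"deltas": [[[-35,6,0,0],[-74,13,0,0],[-112,20,0,0],[-150,27,0,0],[-170,31,0,0]]]}}

```text
t: 19.12
tcp_pos: [0.5036, 0.1221, 0.1493]
tool_rot: [0.769, 0.639, -0.002, -0.001]
force: [0.0, 0.4, -0.1]
finger_gap: 0.995
gripper_force: 0.0
```

Emit:
{"op": "drive_tool", "data": {"deltas": [[[-8,1.5,0,-0.08],[-15,3,0,-0.16],[-18,3.5,5,-0.235],[-18,3.5,5,-0.235],[-18,3.5,5,-0.235]]]}}

```text
t: 19.53
tcp_pos: [0.5042, 0.107, 0.1445]
tool_rot: [0.689, 0.724, -0.001, -0.001]
force: [1.1, 0.1, -0.5]
finger_gap: 0.997
gripper_force: 0.0
```

Emit:
{"op": "drive_tool", "data": {"deltas": [[[0,0,0,0],[0,0,0,0],[0,0,0,0],[0,0,0,0]]]}}

```text
t: 19.87
tcp_pos: [0.5052, 0.1075, 0.1457]
tool_rot: [0.688, 0.725, 0.0, 0.0]
force: [0.3, 0.6, 1.3]
finger_gap: 0.993
gripper_force: 0.0
```

```bash
python3 -c "
from h import *
to(507.5,107.4,27,93)
m,im=snap('wrist','w8')
import json;json.dump({k:np.array(v).tolist() for k,v in m.items()},open('w8.json','w'))
# expected pixel of bridge far edge & its blue extents; bar hole
D=lambda x,y,z:[.5102-.0523*x/1e3+.9986*y/1e3*1,.057+.9986*x/1e3+.0523*y/1e3,z/1e3]
print(np.round(proj(m,[D(35,-54,83),D(35,54,83),D(82,0,25),D(45,-33,58),D(45,33,58)]),1).tolist())
hsv=cv2.cvtColor(im,cv2.COLOR_RGB2HSV)
bl=(abs(hsv[...,0].astype(int)-108)<10)&(hsv[...,1]>150)&(hsv[...,2]>50); ye=(abs(hsv[...,0].astype(int)-26)<6)&(hsv[...,1]>200)&(hsv[...,2]>100)
for k in(bl,ye):
  n,l,s,c=cv2.connectedComponentsWithStats(k.astype(np.uint8)); i=1+s[1:,4].argmax(); print(s[i],c[i])
for u in (290,320,340): print(u,im[150:270:6,u].tolist())
"
```

```text
t=19.87 tcp=[505.2 107.5 145.7] yaw=92.99 gap=84.8 F=[0.3 0.6 1.3] | d=(-0.2,2.3,118.7,-0.000) along rows
[[255.9, 236.4], [400.6, 236.5], [327.8, 160.0], [287.4, 212.4], [368.6, 212.4]]
[ 258  210  140  103 7736] [326.09009824 265.66209928]Traceback (most recent call last):
  File "<string>", line 12, in <module>
    n,l,s,c=cv2.connectedComponentsWithStats(k.astype(np.uint8)); i=1+s[1:,4].argmax(); print(s[i],c[i])
                                                                      ~~~~~~~~~~~~~~^^
ValueError: attempt to get argmax of an empty sequence
```

```bash
python3 -c "
from h import *
im=cv2.imread('pics/w8.png')
for u in (300,327,350): print(u,[(v,*im[v,u].tolist()) for v in range(136,250,4)])
g=im[:,:,:].astype(int)
print('row160',[(u,*im[160,u].tolist()) for u in range(306,350,3)])
print('row225',[(u,*im[225,u].tolist()) for u in range(260,400,6)])
"
```

```text
300 [(136, 83, 84, 81), (140, 68, 97, 112), (144, 76, 190, 216), (148, 75, 190, 216), (152, 76, 190, 217), (156, 76, 190, 216), (160, 76, 190, 216), (164, 76, 190, 216), (168, 76, 190, 217), (172, 76, 188, 215), (176, 97, 100, 104), (180, 116, 119, 124), (184, 158, 163, 168), (188, 159, 163, 168), (192, 157, 162, 167), (196, 154, 158, 163), (200, 9, 8, 9), (204, 7, 7, 6), (208, 8, 6, 5), (212, 9, 9, 9), (216, 13, 11, 12), (220, 10, 9, 9), (224, 8, 7, 7), (228, 13, 13, 12), (232, 39, 39, 38), (236, 126, 83, 48), (240, 141, 93, 55), (244, 141, 93, 55), (248, 141, 94, 55)]
327 [(136, 81, 81, 81), (140, 68, 96, 112), (144, 76, 190, 216), (148, 76, 190, 216), (152, 60, 121, 141), (156, 82, 92, 101), (160, 74, 104, 124), (164, 73, 109, 130), (168, 78, 196, 215), (172, 76, 189, 216), (176, 97, 101, 105), (180, 101, 103, 107), (184, 158, 163, 169), (188, 157, 161, 167), (192, 155, 160, 165), (196, 154, 158, 163), (200, 12, 12, 12), (204, 8, 6, 7), (208, 10, 8, 9), (212, 9, 9, 9), (216, 14, 14, 14), (220, 13, 11, 11), (224, 10, 9, 11), (228, 12, 11, 11), (232, 39, 39, 38), (236, 124, 81, 48),
[... 736 characters left out ...]
, (318, 64, 166, 192), (321, 74, 108, 128), (324, 76, 106, 126), (327, 74, 104, 124), (330, 71, 100, 120), (333, 72, 104, 121), (336, 67, 173, 200), (339, 76, 190, 217), (342, 76, 190, 216), (345, 76, 190, 217), (348, 76, 190, 217)]
row225 [(260, 124, 159, 183), (266, 111, 73, 43), (272, 106, 69, 41), (278, 55, 35, 19), (284, 83, 94, 103), (290, 96, 100, 98), (296, 11, 8, 9), (302, 12, 10, 12), (308, 11, 10, 11), (314, 12, 10, 11), (320, 11, 9, 9), (326, 9, 10, 10), (332, 10, 9, 10), (338, 10, 10, 10), (344, 11, 11, 10), (350, 8, 7, 9), (356, 9, 9, 10), (362, 11, 11, 10), (368, 156, 160, 166), (374, 67, 42, 24), (380, 79, 50, 29), (386, 111, 73, 43), (392, 114, 99, 97), (398, 120, 163, 189)]
```

```bash
python3 -c "
from h import *
import json
m=json.load(open('w8.json'))
for p,z in (([327,198.3],.012),([327,160],.025),([327,235],.083),([293,225],.058),([365.5,225],.058)):
  w=ray(m,[p],z)[0]*1000; d=w[:2]-[510.2,57]; print(p,w.round(1),'dock x',round(d@[-.0523,.9986],1),'y',round(d@[-.9986,-.0523],1))
to(507.5,108,27,93)"
```

```text
[327, 198.3] [507.5  99.6  12. ] dock x 42.7 y 0.5
[327, 160] [505.2 138.9  25. ] dock x 82.0 y 0.7
[327, 235] [507.4  93.2  83. ] dock x 36.3 y 0.9
[293, 225] [479.7  89.4  58. ] dock x 34.0 y 28.8
[365.5, 225] [539.3  92.6  58. ] dock x 34.0 y -30.9
t=19.92 tcp=[505.2 107.4 145.7] yaw=92.99 gap=85.3 F=[-0.  -0.1 -0.9] | d=(0.4,2.3,118.7,-0.000) along rows
```

Emit:
{"op": "drive_tool", "data": {"deltas": [[[2,2,10,0],[2,2,30,0],[2,2,50,0],[2,2,65,0],[2,2,75,0]]]}}

```text
t: 20.33
tcp_pos: [0.5062, 0.1094, 0.0686]
tool_rot: [0.688, 0.725, -0.001, -0.001]
force: [0.2, 0.8, -1.2]
finger_gap: 0.992
gripper_force: 0.0
```

Emit:
{"op": "drive_tool", "data": {"deltas": [[[0,0,10,0],[0,0,20,0],[0,0,30,0],[0,0,37,0],[0,0,40,0]]]}}

```text
t: 20.75
tcp_pos: [0.5068, 0.1092, 0.0296]
tool_rot: [0.689, 0.725, -0.0, -0.0]
force: [-0.2, 0.1, -0.7]
finger_gap: 0.997
gripper_force: 0.0
```

Emit:
{"op": "drive_tool", "data": {"deltas": [[[0,0,0,0],[0,0,0,0],[0,0,0,0]]], "jaw": 78}}

```text
t: 21.0
tcp_pos: [0.5075, 0.1092, 0.0311]
tool_rot: [0.688, 0.725, 0.0, 0.0]
force: [-0.2, 0.1, 0.2]
finger_gap: 0.914
gripper_force: 0.0
```

```bash
python3 -c "
from h import *
to(507.5,108.4,29,93)"
```

```text
t=21.00 tcp=[507.5 109.2  31.1] yaw=92.98 gap=78.1 F=[-0.2  0.1  0.2] | d=(-0.8,-0.0,2.1,-0.000) along rows
```

Emit:
{"op": "drive_tool", "data": {"deltas": [[[-0.5,0,2,0],[-1,0,2,0],[-1.5,0,2,0],[-2,0,2,0],[-2,0,2,0]]]}}

```text
t: 21.42
tcp_pos: [0.5073, 0.1071, 0.0287]
tool_rot: [0.689, 0.725, 0.0, 0.0]
force: [0.2, -0.0, 0.2]
finger_gap: 0.917
gripper_force: 0.0
```

Emit:
{"op": "drive_tool", "data": {"deltas": [[[-0.5,0,0,0],[-1,0,0,0],[-1.5,0,0,0],[-2,0,0,0],[-2,0,0,0]]]}}

```text
t: 21.83
tcp_pos: [0.5073, 0.1051, 0.0286]
tool_rot: [0.689, 0.725, -0.0, -0.0]
force: [0.4, 0.3, 0.3]
finger_gap: 0.914
gripper_force: 0.0
```

Emit:
{"op": "drive_tool", "data": {"deltas": [[[0,0,0,0],[0,0,0,0],[0,0,0,0],[0,0,0,0],[0,0,0,0]]], "jaw": 52, "force": 70}}

```text
t: 22.25
tcp_pos: [0.5072, 0.1052, 0.0292]
tool_rot: [0.689, 0.725, -0.0, 0.0]
force: [-1.8, 0.8, 6.2]
finger_gap: 0.704
gripper_force: 74.9
```

Emit:
{"op": "drive_tool", "data": {"deltas": [[[0.7,0,0,0],[1.4,0,0,0],[2.1,0,0,0],[2.8,0,0,0],[3.5,0,0,0]]]}}

```text
t: 22.67
tcp_pos: [0.5074, 0.107, 0.0292]
tool_rot: [0.688, 0.726, -0.001, 0.001]
force: [-0.5, -8.5, 5.1]
finger_gap: 0.706
gripper_force: 74.7
```

```bash
python3 -c "
from h import *
to(507.5,108.4,29,93)"
```

```text
t=22.67 tcp=[507.4 107.   29.2] yaw=93.07 gap=60.3 F=[-0.5 -8.5  5.1] | d=(1.4,0.2,0.2,0.001) along rows
```

Emit:
{"op": "drive_tool", "data": {"deltas": [[[0.5,0,0,0],[1,0,0,0],[1.5,0,0,0],[2,0,0,0],[2.5,0,0,0]]]}}

```text
t: 23.08
tcp_pos: [0.5075, 0.1094, 0.0292]
tool_rot: [0.688, 0.726, -0.001, 0.001]
force: [0.4, -8.2, 4.7]
finger_gap: 0.707
gripper_force: 74.7
```

Emit:
{"op": "drive_tool", "data": {"deltas": [[[0.5,0,0,0],[1,0,0,0],[1.5,0,0,0],[2,0,0,0],[2,0,0,0]]]}}

```text
t: 23.5
tcp_pos: [0.5075, 0.111, 0.0292]
tool_rot: [0.688, 0.726, -0.001, 0.001]
force: [0.0, -10.7, 4.1]
finger_gap: 0.708
gripper_force: 74.6
```

Emit:
{"op": "drive_tool", "data": {"deltas": [[[0.4,0,0,0],[0.8,0,0,0],[1.2,0,0,0],[1.2,0,0,0]]]}}

```text
t: 23.83
tcp_pos: [0.5075, 0.111, 0.0292]
tool_rot: [0.688, 0.726, -0.001, 0.002]
force: [-0.6, -16.6, 4.2]
finger_gap: 0.706
gripper_force: 74.5
```

Emit:
{"op": "drive_tool", "data": {"deltas": [[[0.4,0,0,0],[0.8,0,0,0],[1.2,0,0,0],[1.2,0,0,0]]]}}

```text
t: 24.17
tcp_pos: [0.5074, 0.1112, 0.0293]
tool_rot: [0.688, 0.726, -0.002, 0.002]
force: [-0.1, -20.7, 5.8]
finger_gap: 0.705
gripper_force: 74.5
```

Emit:
{"op": "drive_tool", "data": {"deltas": [[[0.3,0,0,0],[0.6,0,0,0],[0.6,0,0,0],[0.6,0,0,0],[0.6,0,0,0]]]}}

```text
t: 24.58
tcp_pos: [0.5073, 0.1114, 0.0294]
tool_rot: [0.688, 0.726, -0.002, 0.002]
force: [-2.2, -21.8, 6.0]
finger_gap: 0.705
gripper_force: 74.6
```

Emit:
{"op": "drive_tool", "data": {"deltas": [[[-0.5,0,0,0],[-1.2,0,0,0],[-2,0,0,0],[-2.5,0,0,0],[-2.5,0,0,0]]]}}

```text
t: 25.0
tcp_pos: [0.5074, 0.1111, 0.0292]
tool_rot: [0.688, 0.725, -0.001, 0.001]
force: [-0.8, -12.6, 4.6]
finger_gap: 0.703
gripper_force: 74.6
```

Emit:
{"op": "drive_tool", "data": {"deltas": [[[0,0,0,0],[0,0,0,0],[0,0,0,0]]], "jaw": 82}}

```text
t: 25.25
tcp_pos: [0.5068, 0.1139, 0.0286]
tool_rot: [0.689, 0.725, 0.0, -0.0]
force: [0.7, -0.3, 0.3]
finger_gap: 0.963
gripper_force: 0.0
```

Emit:
{"op": "drive_tool", "data": {"deltas": [[[0,0,-15,0],[0,0,-45,0],[0,0,-80,0],[0,0,-105,0],[0,0,-115,0]]]}}

```text
t: 25.67
tcp_pos: [0.5087, 0.1143, 0.1469]
tool_rot: [0.688, 0.726, 0.002, 0.002]
force: [1.2, -0.7, -0.4]
finger_gap: 0.959
gripper_force: 0.0
```

Emit:
{"op": "drive_tool", "data": {"deltas": [[[0,0,0,0],[0,0,0,0],[0,0,0,0]]]}}

```text
t: 25.92
tcp_pos: [0.5056, 0.1138, 0.1422]
tool_rot: [0.688, 0.725, -0.001, -0.001]
force: [0.2, -0.5, -1.1]
finger_gap: 0.961
gripper_force: 0.0
```

```bash
python3 -c "
from h import *
import json
to(508.6,311,150,79.5)
m,im=snap('wrist','w9')
json.dump({k:np.array(v).tolist() for k,v in m.items()},open('w9.json','w'))
D=lambda x,y,z:[.5102-.0523*x/1e3+.9986*y/1e3*1,.057+.9986*x/1e3+.0523*y/1e3,z/1e3]
c=proj(m,[D(82,0,25)])[0];print(c);u=int(c[0])
V=im.max(2)
for k in (u-30,u,u+30): print(k,[(v,int(V[v,k])) for v in range(int(c[1])-22,int(c[1])+60,2)])
v0=int(c[1]);print('hole patch');print(V[v0-11:v0+12:2,u-13:u+14:2])
"
```

```text
t=25.92 tcp=[505.6 113.8 142.2] yaw=92.99 gap=82.1 F=[ 0.2 -0.5 -1.1] | d=(196.7,13.3,-7.8,0.235) along rows
[327.36657457 167.94055116]
297 [(145, 85), (147, 91), (149, 145), (151, 215), (153, 218), (155, 218), (157, 218), (159, 218), (161, 218), (163, 218), (165, 218), (167, 218), (169, 218), (171, 218), (173, 218), (175, 218), (177, 218), (179, 218), (181, 197), (183, 118), (185, 108), (187, 124), (189, 166), (191, 171), (193, 170), (195, 168), (197, 170), (199, 131), (201, 28), (203, 8), (205, 9), (207, 8), (209, 10), (211, 9), (213, 9), (215, 11), (217, 12), (219, 11), (221, 11), (223, 12), (225, 11)]
327 [(145, 82), (147, 91), (149, 150), (151, 215), (153, 218), (155, 218), (157, 218), (159, 179), (161, 130), (163, 125), (165, 125), (167, 126), (169, 124), (171, 107), (173, 169), (175, 207), (177, 220), (179, 218), (181, 209), (183, 122), (185, 107), (187, 107), (189, 122), (191, 168), (193, 168), (195, 166), (197, 169), (199, 126), (201, 25), (203, 9), (205, 10), (207, 10), (209, 9), (211, 11), (213, 7), (215, 13), (217, 17), (219, 12), (221, 12), (223, 11), (225, 8)]
357 [(14
[... 488 characters left out ...]
8 218 218 218 218 218 218 218 218 218 218 218 218]
 [218 218 218 218 217 212 210 211 214 218 218 218 218 218]
 [218 218 218 213 187 155 144 148 168 197 215 218 218 218]
 [218 214 212 178 141 129 127 126 131 156 194 217 218 218]
 [218 217 192 151 130 128 127 125 121 132 175 210 218 218]
 [218 215 181 136 128 127 126 124 121 119 167 204 218 218]
 [218 215 183 127 118 127 126 124 119 108 173 206 217 218]
 [218 216 197 159 101 105 115 111 102 129 193 212 218 218]
 [218 218 210 198 159 128 133 138 156 187 214 217 218 218]
 [218 218 217 215 209 191 186 191 203 217 220 218 218 218]
 [218 218 218 218 220 219 217 218 220 219 218 218 218 218]
 [218 218 218 218 218 219 219 219 219 218 218 214 217 218]]
```

```bash
python3 -c "
from h import *
import json
for f,r,h in(('w8',198.3,160),('w9',199.3,167)):
  m=json.load(open(f+'.json'))
  for p,z in (([327,r],.012),([327,h],.025)):
    w=ray(m,[p],z)[0]*1000; d=w[:2]-[510.2,57]; print(f,p,w.round(1),'dock x',round(d@[-.0523,.9986],1))
m=json.load(open('w9.json'))
im=cv2.imread('pics/w9.png')
w=ray(m,[[327,181.7],[327,149],[327,149.7]],.025)*1000;print(((w[:,:2]-[510.2,57])@[-.0523,.9986]).round(1))
"
```

```text
w8 [327, 198.3] [507.5  99.6  12. ] dock x 42.7
w8 [327, 160] [505.2 138.9  25. ] dock x 82.0
w9 [327, 199.3] [507.4 106.1  12. ] dock x 49.1
w9 [327, 167] [505.5 139.7  25. ] dock x 82.8
[69.6 98.5 97.9]
```

```bash
python3 -c "
from h import *
import json
m=json.load(open('w9.json')); im=cv2.imread('pics/w9.png')
print([(v,*im[v,327].tolist()) for v in range(154,180)])
D=lambda x,y,z:[.5098-.0523*x/1e3,.0575+.9986*x/1e3,z/1e3]
for s in (0,-2,-4): print(s,np.round(proj(m,[D(82+s+7,0,12),D(82+s+7,0,0),D(82+s-7,0,12),D(82+s-7,0,0),D(88.5,0,25),D(75.5,0,25),D(88.5,0,15),D(75.5,0,15)])[:,1],1))
m=json.load(open('w8.json')); im=cv2.imread('pics/w8.png')
print([(v,*im[v,327].tolist()) for v in range(147,172)])
for s in (-6,-8): print(s,np.round(proj(m,[D(82+s+7,0,12),D(82+s+7,0,0),D(82+s-7,0,12),D(82+s-7,0,0),D(88.5,0,25),D(75.5,0,25),D(88.5,0,15),D(75.5,0,15)])[:,1],1))
"
```

```text
[(154, 77, 191, 218), (155, 77, 192, 218), (156, 77, 192, 218), (157, 77, 191, 218), (158, 73, 184, 211), (159, 58, 154, 179), (160, 54, 122, 144), (161, 67, 109, 130), (162, 73, 105, 126), (163, 75, 105, 125), (164, 75, 105, 125), (165, 75, 105, 125), (166, 75, 105, 125), (167, 75, 105, 126), (168, 75, 105, 125), (169, 74, 103, 124), (170, 77, 98, 115), (171, 88, 98, 107), (172, 105, 125, 136), (173, 95, 151, 169), (174, 74, 166, 188), (175, 74, 186, 207), (176, 80, 199, 218), (177, 81, 200, 220), (178, 79, 195, 219), (179, 77, 192, 218)]
0 [156.9 154.8 172.  169.3 160.  174.6 158.  172.2]
-2 [159.1 156.9 174.1 171.4 160.  174.6 158.  172.2]
-4 [161.3 159.  176.3 173.4 160.  174.6 158.  172.2]
[(147, 76, 190, 216), (148, 76, 190, 216), (149, 76, 190, 216), (150, 72, 182, 209), (151, 58, 153, 178), (152, 60, 121, 141), (153, 84, 107, 118), (154, 95, 101, 106), (155, 89, 93, 98), (156, 82, 92, 101), (157, 77, 99, 116), (158, 75, 103, 123), (159, 74, 104, 124), (160, 74, 104, 124), (161, 75, 104, 124), (162, 74, 104, 124), (163, 74, 104, 124), (164, 73, 109, 130), (165, 67, 127, 150), (166, 64, 154, 178), (167, 71, 180, 201), (168, 78, 196, 215), (169, 80, 199, 218), (170, 78, 194, 218), (171, 77, 191, 217)]
-6 [155.9 153.9 170.8 168.2 152.1 166.7 150.4 164.6]
-8 [158.1 155.9 172.9 170.3 152.1 166.7 150.4 164.6]
```

The bar and carriage holes line up to within about 0.6 mm, and the carriage was pressed against a hard stop, so it is home. Next is the pin, held centrally this time.

Emit:
{"op": "drive_tool", "data": {"deltas": [[[30,2,-2,0],[70,5,-5,0],[110,7,-8,0],[150,10,-8,0],[178,12,-8,0]]], "jaw": 85}}

```text
t: 26.38
tcp_pos: [0.5087, 0.2949, 0.1498]
tool_rot: [0.688, 0.726, -0.001, -0.001]
force: [0.5, -0.1, -0.1]
finger_gap: 1.0
gripper_force: 0.0
```

Emit:
{"op": "drive_tool", "data": {"deltas": [[[8,1,0,0.08],[16,1,0,0.16],[18,1,0,0.235],[18,1,0,0.235],[18,1,0,0.235]]]}}

```text
t: 26.8
tcp_pos: [0.5087, 0.3099, 0.1498]
tool_rot: [0.768, 0.64, -0.002, -0.001]
force: [-0.9, -0.3, 0.3]
finger_gap: 1.001
gripper_force: 0.0
```

Emit:
{"op": "drive_tool", "data": {"deltas": [[[0,0,0,0],[0,0,0,0],[0,0,0,0],[0,0,0,0]]]}}

```text
t: 27.13
tcp_pos: [0.5098, 0.3097, 0.1516]
tool_rot: [0.769, 0.639, -0.0, -0.0]
force: [0.1, -0.9, 0.3]
finger_gap: 0.994
gripper_force: 0.0
```

```bash
python3 -c "
from h import *
to(508.6,311,150,79.5)
m,im=snap('wrist','w10')
hsv=cv2.cvtColor(im,cv2.COLOR_RGB2HSV); red=((hsv[...,0]<6)|(hsv[...,0]>174))&(hsv[...,1]>160)
for th in (60,150):
  k=(red&(hsv[...,2]>th)).astype(np.uint8); n,l,s,c=cv2.connectedComponentsWithStats(k); i=1+s[1:,4].argmax()
  r=cv2.minAreaRect(cv2.findContours((l==i).astype(np.uint8),0,2)[0][0]); print(th,s[i],c[i],r)
  if th==150:
    w=ray(m,[c[i]],.068)[0]*1000; print(w.round(1)); b=ray(m,cv2.boxPoints(r),.068)*1000; print(b[:,:2].round(1).tolist()); to(w[0],w[1],40,79.5)
"
```

```text
t=27.13 tcp=[509.8 309.7 151.6] yaw=79.50 gap=84.9 F=[ 0.1 -0.9  0.3] | d=(1.1,-1.4,1.6,0.000) along rows
60 [314 188  19  28 487] [323.02464066 201.41683778] ((323.0, 201.5), (27.0, 18.0), 90.0)
150 [314 196  18  19 331] [322.49546828 205.07854985] ((322.5, 205.0), (18.0, 17.0), 90.0)
[507.8 312.   68. ]
[[502.7, 320.6], [515.8, 318.2], [513.1, 303.4], [499.8, 305.9]]
t=27.18 tcp=[509.8 309.8 151.7] yaw=79.51 gap=85.1 F=[ 0.3 -0.5 -0.3] | d=(1.8,-2.3,111.7,0.000) along rows
```

Emit:
{"op": "drive_tool", "data": {"deltas": [[[1.5,-2,10,0],[1.5,-2,40,0],[1.5,-2,70,0],[1.5,-2,97,0],[1.5,-2,111,0]]]}}

```text
t: 27.6
tcp_pos: [0.5057, 0.3112, 0.0371]
tool_rot: [0.769, 0.64, -0.002, -0.001]
force: [-0.6, -0.6, 0.4]
finger_gap: 0.993
gripper_force: 0.0
```

Emit:
{"op": "drive_tool", "data": {"deltas": [[[0,0,0,0],[0,0,0,0],[0,0,0,0],[0,0,0,0]]], "jaw": 40, "force": 50}}

```text
t: 27.93
tcp_pos: [0.509, 0.3124, 0.0419]
tool_rot: [0.769, 0.64, 0.001, 0.0]
force: [0.4, -0.6, 0.1]
finger_gap: 0.472
gripper_force: 0.0
```

Emit:
{"op": "drive_tool", "data": {"deltas": [[[0,0,0,0],[0,0,0,0],[0,0,0,0],[0,0,0,0],[0,0,0,0]]], "jaw": 8}}

```text
t: 28.35
tcp_pos: [0.5088, 0.3123, 0.0419]
tool_rot: [0.769, 0.64, 0.001, 0.0]
force: [-0.5, 0.0, 7.0]
finger_gap: 0.182
gripper_force: 49.3
```

Emit:
{"op": "drive_tool", "data": {"deltas": [[[0,0,0,0],[0,0,0,0],[0,0,0,0]]]}}

```text
t: 28.6
tcp_pos: [0.5087, 0.3123, 0.0419]
tool_rot: [0.769, 0.64, 0.001, 0.0]
force: [0.1, -0.5, 5.9]
finger_gap: 0.177
gripper_force: 49.3
```

Emit:
{"op": "drive_tool", "data": {"deltas": [[[0,0,-10,0],[0,0,-35,0],[0,0,-65,0],[0,0,-85,0],[0,0,-90,0]]]}}

```text
t: 29.02
tcp_pos: [0.51, 0.3129, 0.1346]
tool_rot: [0.769, 0.64, 0.003, 0.001]
force: [0.3, -0.5, -0.5]
finger_gap: 0.172
gripper_force: 49.8
```

Emit:
{"op": "drive_tool", "data": {"deltas": [[[0,0,0,0],[0,0,0,0],[0,0,0,0]]]}}

```text
t: 29.27
tcp_pos: [0.5067, 0.3115, 0.1291]
tool_rot: [0.769, 0.64, -0.002, -0.001]
force: [0.7, 0.7, -1.1]
finger_gap: 0.175
gripper_force: 49.8
```

```bash
python3 -c "
from h import *
to(505.5,139.4,130,93)
m,im=snap('wrist','w11')
hsv=cv2.cvtColor(im,cv2.COLOR_RGB2HSV); red=((hsv[...,0]<6)|(hsv[...,0]>174))&(hsv[...,1]>160)
s=manip.sense();a=yaw();zt=s['tcp_pos'][2]+.068-.042
for th in (60,150):
  k=(red&(hsv[...,2]>th)).astype(np.uint8); n,l,st,c=cv2.connectedComponentsWithStats(k); i=1+st[1:,4].argmax()
  w=ray(m,[c[i]],zt)[0]*1000; d=w[:2]-s['tcp_pos'][:2]*1000; print(th,st[i],c[i],'tool xy',d@[np.cos(a),np.sin(a)],d@[np.sin(a),-np.cos(a)])
"
```

```text
t=29.27 tcp=[506.7 311.5 129.1] yaw=79.51 gap=15.0 F=[ 0.7  0.7 -1.1] | d=(-169.4,30.1,-0.9,-0.235) along rows
60 [ 308  244   35   59 1903] [325.11403048 273.92327903] tool xy 6.5260888775148835 -0.12292767160781769
150 [314 273  27  30 644] [329.01242236 285.66614907] tool xy 0.464023340653707 1.6352326215410866
```

```bash
python3 -c "
from h import *
import json
s=manip.sense();a=yaw();m=vision.camera_model('wrist');p=s['tcp_pos']*1000
def f(m,p,a,uv,dz):
  w=ray(m,[uv],(p[2]+dz)/1000)[0]*1000; d=w[:2]-p[:2]; return (d@[np.cos(a),np.sin(a)]).round(2),(d@[np.sin(a),-np.cos(a)]).round(2)
print('now',f(m,p,a,[325.5,302.5],26.1),f(m,p,a,[307.5,302],26.1),f(m,p,a,[342.5,302],26.1))
m6=json.load(open('w6.json'));p6=np.array([514,-80.5,147.6]);a6=np.radians(92.9)
print('w6',f(m6,p6,a6,[325.5,283.5],31.3),f(m6,p6,a6,[306.5,283],31.3),f(m6,p6,a6,[344.5,283],31.3))
"
```

```text
now (np.float64(-8.36), np.float64(0.07)) (np.float64(-8.12), np.float64(-8.19)) (np.float64(-8.07), np.float64(7.87))
w6 (np.float64(5.19), np.float64(0.16)) (np.float64(5.42), np.float64(-7.97)) (np.float64(5.45), np.float64(8.29))
```

Emit:
{"op": "drive_tool", "data": {"deltas": [[[-30,5,0,0],[-68,12,0,0],[-106,19,0,0],[-143,26,0,0],[-162,29,0,0]]]}}

```text
t: 29.73
tcp_pos: [0.5058, 0.144, 0.1291]
tool_rot: [0.769, 0.639, -0.002, -0.001]
force: [-0.6, -0.3, -0.0]
finger_gap: 0.175
gripper_force: 49.8
```

Emit:
{"op": "drive_tool", "data": {"deltas": [[[-4,1,10,0],[-7,1,25,0],[-7,1,40,0],[-7,1,50,0],[-7,1,55,0]]]}}

```text
t: 30.15
tcp_pos: [0.5052, 0.1408, 0.0732]
tool_rot: [0.769, 0.64, -0.002, -0.001]
force: [-0.3, 0.2, -0.1]
finger_gap: 0.175
gripper_force: 49.8
```

Emit:
{"op": "drive_tool", "data": {"deltas": [[[0,0,0,0],[0,0,0,0],[0,0,0,0],[0,0,0,0],[0,0,0,0]]]}}

```text
t: 30.57
tcp_pos: [0.5072, 0.1406, 0.0763]
tool_rot: [0.769, 0.64, 0.001, 0.0]
force: [-0.3, -0.3, -1.2]
finger_gap: 0.181
gripper_force: 49.8
```

Emit:
{"op": "drive_tool", "data": {"deltas": [[[0,0,0,0],[0,0,0,0],[0,0,0,0],[0,0,0,0],[0,0,0,0]]]}}

```text
t: 30.98
tcp_pos: [0.5067, 0.1403, 0.0757]
tool_rot: [0.769, 0.64, 0.0, 0.0]
force: [0.3, -1.1, 0.1]
finger_gap: 0.177
gripper_force: 49.8
```

```bash
python3 -c "
from h import *
to(505.6,139.6,67,79.5)"
```

```text
t=30.98 tcp=[506.7 140.3  75.7] yaw=79.51 gap=15.1 F=[ 0.3 -1.1  0.1] | d=(-0.9,-1.0,8.7,0.000) along rows
```

Emit:
{"op": "drive_tool", "data": {"deltas": [[[-0.9,-1,3,0],[-0.9,-1,7,0],[-0.9,-1,11,0],[-0.9,-1,11,0],[-0.9,-1,11,0]]]}}

```text
t: 31.4
tcp_pos: [0.5052, 0.1396, 0.0641]
tool_rot: [0.769, 0.64, -0.0, -0.0]
force: [-0.2, -0.4, -0.9]
finger_gap: 0.173
gripper_force: 49.8
```

Emit:
{"op": "drive_tool", "data": {"deltas": [[[0,0,2,0],[0,0,4,0],[0,0,6,0],[0,0,8,0],[0,0,10,0]]]}}

```text
t: 31.82
tcp_pos: [0.5056, 0.1396, 0.0544]
tool_rot: [0.769, 0.64, 0.0, 0.0]
force: [-0.3, -0.4, -0.9]
finger_gap: 0.173
gripper_force: 49.8
```

Emit:
{"op": "drive_tool", "data": {"deltas": [[[0,0,2,0],[0,0,4,0],[0,0,6,0],[0,0,8,0],[0,0,10,0]]]}}

```text
t: 32.23
tcp_pos: [0.5056, 0.1396, 0.0444]
tool_rot: [0.769, 0.64, 0.0, 0.0]
force: [-0.4, 0.9, 0.1]
finger_gap: 0.176
gripper_force: 49.8
```

Emit:
{"op": "drive_tool", "data": {"deltas": [[[0,0,2,0],[0,0,4,0],[0,0,6,0],[0,0,7.5,0],[0,0,7.5,0]]]}}

```text
t: 32.65
tcp_pos: [0.5055, 0.1396, 0.037]
tool_rot: [0.769, 0.64, -0.0, -0.0]
force: [0.1, -0.2, -1.2]
finger_gap: 0.175
gripper_force: 50.0
```

Emit:
{"op": "drive_tool", "data": {"deltas": [[[0,0,0.5,0],[0,0,1,0],[0,0,1.3,0]]]}}

```text
t: 32.9
tcp_pos: [0.5056, 0.1396, 0.0369]
tool_rot: [0.769, 0.64, 0.0, 0.0]
force: [-2.2, -0.4, 11.7]
finger_gap: 0.171
gripper_force: 51.4
```

Emit:
{"op": "drive_tool", "data": {"deltas": [[[0,0,0,0],[0,0,0,0],[0,0,0,0]]], "jaw": 60}}

```text
t: 33.15
tcp_pos: [0.5056, 0.1396, 0.0358]
tool_rot: [0.769, 0.64, 0.0, 0.0]
force: [0.3, -0.5, 1.0]
finger_gap: 0.595
gripper_force: 0.0
```

Emit:
{"op": "drive_tool", "data": {"deltas": [[[0,0,-4,0],[0,0,-25,0],[0,0,-60,0],[0,0,-90,0],[0,0,-105,0]]]}}

```text
t: 33.57
tcp_pos: [0.5071, 0.1398, 0.144]
tool_rot: [0.769, 0.64, 0.002, 0.001]
force: [0.8, -0.2, -0.1]
finger_gap: 0.704
gripper_force: 0.0
```

Emit:
{"op": "drive_tool", "data": {"deltas": [[[0,0,0,0],[0,0,0,0],[0,0,0,0],[0,0,0,0]]]}}

```text
t: 33.9
tcp_pos: [0.5045, 0.1395, 0.1395]
tool_rot: [0.769, 0.64, -0.001, -0.001]
force: [0.1, 0.4, -0.3]
finger_gap: 0.703
gripper_force: 0.0
```

```bash
python3 -c "
from h import *
m,im=snap('wrist','w12')
hsv=cv2.cvtColor(im,cv2.COLOR_RGB2HSV); red=((hsv[...,0]<6)|(hsv[...,0]>174))&(hsv[...,1]>160)
for th in (60,150):
  k=(red&(hsv[...,2]>th)).astype(np.uint8); n,l,st,c=cv2.connectedComponentsWithStats(k); i=1+st[1:,4].argmax()
  print(th,st[i],c[i],ray(m,[c[i]],.063)[0]*1000)
H=[.5056,.1393]
for z in (.063,.068,.088): print(z,proj(m,[[*H,z]]))
m,im=snap('side','s3')
hsv=cv2.cvtColor(im,cv2.COLOR_RGB2HSV); red=((hsv[...,0]<6)|(hsv[...,0]>174))&(hsv[...,1]>160)&(hsv[...,2]>80)
n,l,st,c=cv2.connectedComponentsWithStats(red.astype(np.uint8)); i=1+st[1:,4].argmax(); print(st[i],c[i])
print('side expected grip z29-63', proj(m,[[*H,.029],[*H,.063]]).round(1).tolist())"
```

```text
60 [317 192  20  29 514] [326.90466926 206.03307393] [505.95796451 142.76618857  63.        ]
150 [317 200  20  21 353] [326.60623229 210.04815864] [505.14415781 139.59266723  63.        ]
0.063 [[327.25629695 210.29957916]]
0.068 [[327.2799671  212.52383911]]
0.088 [[327.38521877 222.42998717]]
[374 235   9  18 138] [377.7173913  243.11594203]
side expected grip z29-63 [[377.1, 250.5], [378.4, 236.7]]
```

```bash
python3 -c "
from station import manip
print(manip.sign_off())"
```

```text
the job is handed in; nothing more can be done
None
```

I've handed the job in, but it returned no verdict: the carriage is home (holes lined up to about 0.6 mm, pushed home with about 22 N at the wrist, an estimated 13–15 N of it on the stop), and the pin is fully down through the bar and carriage and released.

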